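# Ready the arepa station

## Task

Get the arepa station ready: lay every loose cooking utensil flat and side by side in the low tray, lined up straight with it, all with their handles towards the robot and heads pointing away (turn any that lies there the wrong way round), and slide the steel griddle along its board, without lifting it, until it drops flush into the square recess. When all of that is in place, push the black toggle fully down to switch the extractor on. Leave the glass cup and the salt jar where they are.

Things in the scene. Friction and masses are not known exactly. Their poses are not given: they have to be found in the camera images.
- tray: low open plywood tray lying on the counter, 240 mm (its x) by 290 mm (its y), walls 5 mm thick and 16 mm high over the counter. Origin: centre of its underside; its inner floor is 5 mm above that. Its x axis points away from the robot. Does not move.
- pocket (a point): floor centre of the shallow square recess, 146 x 146 mm, 7 mm deep, in the fixed brown board (200 mm in x, 380 mm in y). Recess floor 9 mm, board top 16 mm above the counter. The recess lies at the board's +y end, 17 mm from that end and 27 mm from its sides; the rest, towards -y, is a flat runway. x points away from the robot, y to its left, z up.
- griddle_mid (a point): centre of the square dark steel griddle plate, 140 x 140 x 8 mm, about 0.6 kg, 4 mm above its underside; starts flat on the runway, its axes within 0.3 rad of the recess's. Two arched steel handles stand on it at y = +48 and -48 mm: each a straight bar along x, 70 mm long, 9 mm thick, its bottom 30 and top 42 mm above the plate's underside.
- switch (a joint): the black toggle on the upright extractor panel, rad: 0 = up (off), 1.0 = fully down (on). It stays where it is left; about 2 N at the tip moves it.
- switch_tip (a point): tip of the toggle: a black 12 mm rod with a 20 mm ball, 70 mm from its pivot. Moves with it: points outward from the panel's face and 0.5 rad up when off, 0.5 rad down when fully on.
- switch_pivot (a point): pivot of the toggle on the panel's face, 115 mm above the counter; the panel is a tiled upstand 150 mm wide and 165 mm high with a steel plate. Its -x axis points outward from the face.
- spatula_mid (a point): middle of the spatula: pine handle, flat dark silicone blade 34 mm wide, 6 mm thick; 190 mm long along its x, head towards +x, 7 mm above its underside. The straight handle, 14 mm wide and 14 mm high, runs from x = -95 to x = +25 mm; the head from there to x = +95. It balances within about 10 mm of this point. May be absent.
- spatula_head (a point): on the head of the spatula, 75 mm towards the head from its middle, 4 mm above its underside.
- turner_mid (a point): middle of the slotted turner: dark wood, flat blade 32 mm wide, 5 mm thick; 190 mm long along its x, head towards +x, 7 mm above its underside. The straight handle, 14 mm wide and 14 mm high, runs from x = -95 to x = +25 mm; the head from there to x = +95. It balances within about 10 mm of this point. May be absent.
- turner_head (a point): on the head of the turner, 75 mm towards the head from its middle, 4 mm above its underside.
- spoon_mid (a point): middle of the wooden spoon: narrow neck and a round flat bowl 34 mm across, 7 mm thick; 190 mm long along its x, head towards +x, 7 mm above its underside. The straight handle, 14 mm wide and 14 mm high, runs from x = -95 to x = +25 mm; the head from there to x = +95. It balances within about 10 mm of this point. May be absent.
- spoon_head (a point): on the head of the spoon, 75 mm towards the head from its middle, 4 mm above its underside.
- spreader_mid (a point): middle of the spreader: black handle, flat steel blade 20 mm wide, 4 mm thick; 190 mm long along its x, head towards +x, 7 mm above its underside. The straight handle, 14 mm wide and 14 mm high, runs from x = -95 to x = +25 mm; the head from there to x = +95. It balances within about 10 mm of this point. May be absent.
- spreader_head (a point): on the head of the spreader, 75 mm towards the head from its middle, 4 mm above its underside.
- brush_mid (a point): middle of the basting brush: pine handle, steel ferrule 30 mm wide, 10 mm thick, and bristle block 28 mm wide, 8 mm thick; 190 mm long along its x, head towards +x, 7 mm above its underside. The straight handle, 14 mm wide and 14 mm high, runs from x = -95 to x = +25 mm; the head from there to x = +95. It balances within about 10 mm of this point. May be absent.
- brush_head (a point): on the head of the brush, 75 mm towards the head from its middle, 4 mm above its underside.
- fork_mid (a point): middle of the serving fork: grey metal handle, narrow steel neck and a flat two-slot head 26 mm wide, 5 mm thick; 190 mm long along its x, head towards +x, 7 mm above its underside. The straight handle, 14 mm wide and 14 mm high, runs from x = -95 to x = +25 mm; the head from there to x = +95. It balances within about 10 mm of this point. May be absent.
- fork_head (a point): on the head of the fork, 75 mm towards the head from its middle, 4 mm above its underside.
- cup: the glass cup, 68 mm across, 90 mm high; loose bystander. Origin: centre of its underside.
- salt: the salt jar, 60 mm across, 80 mm high; loose bystander. Origin: centre of its underside.
Not all that is in view belongs to the job. What is shaped like the part that bears fork_mid but orange is not meant.

How it is judged:
On the way, in this order (a step that is already met when the one before it is completed fails the run):
1. all utensils present lie in the tray, heads away from the robot, and the griddle sits in the recess (x of griddle_mid in the frame of pocket between -0.006 and 0.006 m and y of griddle_mid in the frame of pocket between -0.006 and 0.006 m and z of griddle_mid in the frame of pocket below 0.0065 m and angle between griddle_mid's own z axis and vertical below 0.03 rad and x of spatula_mid in the frame of tray between -0.03 and 0.03 m and y of spatula_mid in the frame of tray between -0.135 and 0.135 m and x of each of spatula_head, turner_head, spoon_head, spreader_head, brush_head, fork_head in the frame of tray above 0.03 m and angle between the x axis of each of spatula_mid, turner_mid, spoon_mid, spreader_mid, brush_mid, fork_mid and the x axis of tray, either way round below 0.25 rad and z of each of spatula_mid, spatula_head, turner_mid, turner_head, spoon_mid, spoon_head, spreader_mid, spreader_head, brush_mid, brush_head, fork_mid, fork_head in the frame of tray below 0.019 m and x of turner_mid in the frame of tray between -0.03 and 0.03 m and y of turner_mid in the frame of tray between -0.135 and 0.135 m and x of spoon_mid in the frame of tray between -0.03 and 0.03 m and y of spoon_mid in the frame of tray between -0.135 and 0.135 m and x of spreader_mid in the frame of tray between -0.03 and 0.03 m and y of spreader_mid in the frame of tray between -0.135 and 0.135 m and x of brush_mid in the frame of tray between -0.03 and 0.03 m and y of brush_mid in the frame of tray between -0.135 and 0.135 m and x of fork_mid in the frame of tray between -0.03 and 0.03 m and y of fork_mid in the frame of tray between -0.135 and 0.135 m), for 0.2 s.
2. the extractor toggle is down (on) (value of joint switch above 0.8 rad), for 0.2 s.
At the end, for the whole second after the job is handed in: Griddle within 6 mm of the recess centre and at most 2.5 mm off its floor. Each utensil flat on the tray floor, middle within 30 mm (x) and 135 mm (y) of the tray centre, within 0.25 rad of its x, head to +x. Toggle past 0.8 rad (all of step 1 and value of joint switch above 0.8 rad); the robot touches nothing.
It fails at once if the griddle is lifted more than 15 mm off the board (z of griddle_mid in the frame of pocket above 0.026 m).
It fails at once if the cup or salt jar is moved more than 3 cm or tipped over (distance of any of cup, salt from where it was at the start of the episode above 0.03 m or angle between any of cup, salt's own z axis and vertical above 0.4 rad).
Of spatula, turner, spoon, spreader, brush, fork only 4 to 6 are there at a start; the rules pass over those that are not, and their reading is None.
At some moment in a run one of spatula, turner, spoon, spreader, brush, fork may be knocked a few centimetres aside while the robot is not near it.
Once in a run the grip may slacken for a moment while it holds something.
It also fails if it takes over 210 s, if anything falls off the work surface, if the arm or the gripper's body presses on something with over 40 N, if the wrist force passes 120 N, or if a joint passes its speed limit or range.

## Robot

A 6-joint arm with a two-finger parallel gripper is mounted at the origin on the work surface. World frame = base frame: x ahead of the robot, y to its left, z up, the work surface at z = 0. Lengths are in m, angles in rad, forces in N, time in s.
With the tool pointing down it reaches from about 0.425 to 0.95 m from the base axis. Payload 14.7 kg.
Tool frame: the origin (TCP) lies midway between the tips of the shut fingers; the grasp point (between the pads) lies bot.pinch_z behind it (bot.pinch_z is the distance from the TCP to the grasp point, in m); z points along the fingers, y is the line along which they close (so a half turn about z gives the same grasp; the last joint's range is limited). The gripper opens to 85 mm and grips with 20 to 120 N. Pads are 22 mm wide; open, the fingers measure 114 mm over their backs; the gripper's body (76 mm by 85 mm) begins 54 mm behind the grasp point. The pads swing forward as they close: fully open they stand 13 mm farther back than shut.
Start: joints at [-1.147, 0.48, 1.596, -0, 1.065, -0.047], TCP at [0.295, -0.579, 0.231] pointing down, gripper open.
Joint ranges: [-2.75, 2.75], [-0.82, 2.05], [0.23, 2.67], [-1.56, 4.7], [0.09, 2.69], [-2.92, 2.92]. Speed limits (rad/s): [1.89, 1.89, 2.39, 3.01, 3.01, 3.01].

## Interface

Orientations are given as a rotation vector (axis times angle).
In Python, from rig import bot gives the robot as it stands.
- The arm moves only by the tool play_rows, never from a script. Its argument "deltas" is text: rows parted by semicolons, each of 7 numbers parted by spaces: the shift along the tool's x, y, z in units of 4 cm (1.0 is 4 cm), then the turn, a rotation vector about the tool's x, y, z in units of 6 degrees (1.0 is 6 degrees), then the opening, from 0 (shut) to 1 (fully open). In form: tx ty tz wx wy wz fingers; .... A call has 1 to 12 rows; each row shifts and turns the commanded pose from where the row before left it, along the tool's axes as they then stand; what a row does not reach is not made up. A row lasts 1/10 s, in which the tool goes at most 50 mm and 8.59 degrees, less where a joint would pass 70% of its speed; a pose out of reach is approached as far as the arm can. A call with a number of a shift or a turn outside -1 to 1 is refused whole. A call with a gripper value outside its range is refused whole. The fingers move at their own pace and stop on an object; "force" is the grip in N (left out, the last holds). Time passes only in rows, so rows that do not move let the fingers close. It gives the time, the measured TCP pose, the force, the opening and the grip force at its end, in the units of the state.
- bot.get_obs(): the state, without advancing time (a new reading comes with each control period).
- bot.read_camera(name): name is "scene" or "top" or "wrist"; returns a dict with "pixels" (420x560x3 uint8, red, green, blue), "K" (3x3 intrinsics, pixels), "pose" (4x4, takes a point from camera to world coordinates); the wrist camera has in their place "T_tool_cam" (4x4, takes a point from camera to tool coordinates, whose origin is the TCP and whose axes are the flange's). Camera axes: x right, y down, z forward; pixel columns grow to the right and rows downward; lengths in m; the calibration is good to about 2 mm. The wrist camera is an equidistant fisheye: a pixel r from the principal point sees the ray r / f radians off the axis. A picture is of the moment at which its call begins: read the wrist's pose just before it. There is no depth.
- bot.finish_job(): hands the job in; it is judged then, once.
The state is a dict: "time": time; "joint_pos": joint angles; "qvel": joint speeds; "joint_efforts": joint torques, N m; "position": TCP position; "ee_rot": TCP orientation; "force": force on the tool from outside, world axes, zero at the start; "ft_torque": the same for the moment, N m; "gripper_width": finger opening in m; "gripper_force": force on a finger pad.
Only numpy, scipy, OpenCV 4.12 (cv2) and the standard library are available. Lean on these libraries where they do the work, as an engineer would, in place of code of your own. Each camera call takes 0.05 s, during which the arm holds its last target. There are 200 camera calls.

## Working session

There is one attempt and no reset: what is moved stays moved. The work goes in short steps, Python scripts to look and compute and a tool call to move; the robot and the scene stay as the last step left them, time stands still between calls to the robot, and variables do not carry over. Pictures are saved under pics/ and viewed, at most 14 in all, crops included, and the job is handed in when it is done.

Besides the shell and the picture viewer there is one more tool, called after ">>>" in YAML: its name, and indented under it one key for each argument. play_rows: Moves the arm, as the interface text tells. Its arguments: {"type":"object","properties":{"deltas":{"type":"string"},"force":{"type":"number"}},"required":["deltas"]}

```bash
ls; mkdir -p pics
python3 - <<'E'
from rig import bot
import cv2,numpy as np
print(bot.get_obs(), bot.pinch_z)
for n in ["top","scene"]:
    c=bot.read_camera(n); cv2.imwrite(f"pics/{n}0.png",c["pixels"][:,:,::-1]); print(n,c["K"].tolist(),c["pose"].round(4).tolist())
c=bot.read_camera("wrist");print(c["K"].tolist(),c["T_tool_cam"].round(4).tolist())
E
```

```text
pics
{'time': 0.0, 'joint_pos': array([-1.14658795e+00,  4.80835717e-01,  1.59686790e+00,  2.87493905e-06,
        1.06508370e+00, -4.65868344e-02]), 'qvel': array([ 0.00194702, -0.00069171,  0.00132049,  0.00025672,  0.00168523,
        0.00074082]), 'joint_efforts': array([ 5.98184506e-04, -9.50636315e+01, -4.30177653e+01,  7.25270202e-04,
        1.24560250e-02,  5.59634020e-05]), 'position': array([ 0.29469735, -0.57890229,  0.23067209]), 'ee_rot': array([-3.05381178e+00, -7.32436618e-01,  3.48205929e-04]), 'force': array([ 0.23421235,  0.88963329, -0.39774351]), 'ft_torque': array([-0.01989059,  0.00881266,  0.00302424]), 'gripper_force': 0.0, 'gripper_width': 0.08489152492347377} 0.0187
top [[382.0093270034403, 0.0, 276.99258205795536], [0.0, 382.0093270034403, 210.32960098805725], [0.0, 0.0, 1.0]] [[0.0049, -0.9966, 0.0825, 0.4154], [-0.9999, -0.0035, 0.0159, 0.0023], [-0.0156, -0.0826, -0.9965, 1.0635], [0.0, 0.0, 0.0, 1.0]]
scene [[395.1277667789849, 0.0, 272.68695739254906], [0.0, 395.1277667789849, 212.88019553044919], [0.0, 0.0, 1.0]] [[0.1414, 0.8161, -0.5604, 0.9879], [0.9899, -0.1148, 0.0827, -0.0704], [0.0031, -0.5664, -0.8241, 0.8397], [0.0, 0.0, 0.0, 1.0]]
[[325.19226210127806, 0.0, 278.13862278241305], [0.0, 325.19226210127806, 208.0787833981896], [0.0, 0.0, 1.0]] [[0.0008, -0.9454, -0.326, 0.0829], [1.0, 0.0002, 0.0019, 0.0], [-0.0017, -0.326, 0.9454, -0.1419], [0.0, 0.0, 0.0, 1.0]]
```

View pics/top0.png

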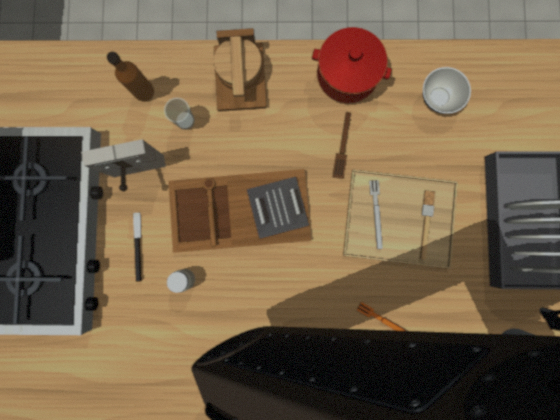

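View pics/scene0.png

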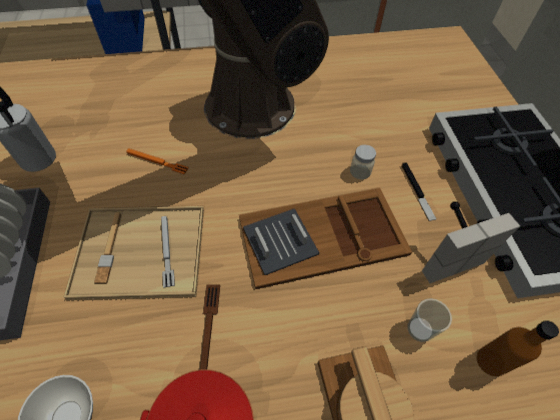

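The top view shows these utensils:
- Fork (grey): about (378,215), in the tray, head away from the robot.
- Brush: about (427,225), in the tray, head away from the robot.
- Turner: about (343,145), head towards the robot.
- Spoon: about (211,210), lying across the recess.
- Spreader: about (138,245).

The orange fork at (385,318) is the decoy. No spatula is visible so far. Next I'll take enlarged crops.

```bash
python3 - <<'E'
import cv2,numpy as np
i=cv2.imread("pics/top0.png")
def crop(x0,y0,w,h,s,n):
    c=cv2.resize(i[y0:y0+h,x0:x0+w],None,fx=s,fy=s,interpolation=cv2.INTER_CUBIC)
    for k in range(0,w,20): cv2.putText(c,str(x0+k),(k*s,10),0,.35,(255,0,255),1);cv2.line(c,(k*s,12),(k*s,18),(255,0,255),1)
    for k in range(0,h,20): cv2.putText(c,str(y0+k),(0,k*s+4),0,.35,(255,0,255),1);cv2.line(c,(24,k*s),(30,k*s),(255,0,255),1)
    cv2.imwrite(n,c)
crop(80,130,240,160,3,"pics/a.png"); crop(320,100,150,180,3,"pics/b.png")
a=cv2.imread("pics/a.png");b=cv2.imread("pics/b.png");print(a.shape,b.shape)
E
cat > h.py <<'E'
import numpy as np,cv2
from scipy.spatial.transform import Rotation as R
from rig import bot
TOPK=np.array([[382.0093,0,276.99258],[0,382.0093,210.3296],[0,0,1]])
TOPP=np.array([[0.0049,-0.9966,0.0825,0.4154],[-0.9999,-0.0035,0.0159,0.0023],[-0.0156,-0.0826,-0.9965,1.0635],[0,0,0,1]])
def top(u,v,z,P=TOPP,K=TOPK):
    d=P[:3,:3]@np.linalg.inv(K)@[u,v,1]; o=P[:3,3]
    return (o+d*(z-o[2])/d[2])[:2]
def tool():
    o=bot.get_obs(); T=np.eye(4);T[:3,:3]=R.from_rotvec(o["ee_rot"]).as_matrix();T[:3,3]=o["position"];return T,o
def wrist(name=None):
    T,o=tool();c=bot.read_camera("wrist")
    if name: cv2.imwrite(name,c["pixels"][:,:,::-1])
    return c["pixels"],c["K"],T@c["T_tool_cam"]
def wpix(u,v,z,K,P):
    x=(u-K[0,2])/K[0,0];y=(v-K[1,2])/K[1,1];r=np.hypot(x,y)+1e-12
    d=P[:3,:3]@np.array([np.sin(r)*x/r,np.sin(r)*y/r,np.cos(r)]);o=P[:3,3]
    return (o+d*(z-o[2])/d[2])[:2]
def proj(p,K,P):
    q=P[:3,:3].T@(np.array(p)-P[:3,3]);t=np.arctan2(np.hypot(q[0],q[1]),q[2]);a=np.arctan2(q[1],q[0])
    return K[0,2]+K[0,0]*t*np.cos(a),K[1,2]+K[1,1]*t*np.sin(a)
def ortho(img,K,P,z,cx,cy,wx,wy,s=1000):
    """orthophoto at height z: up=+x, left=+y, s px per m"""
    xs=cx+wx/2-np.arange(int(wx*s))/s; ys=cy+wy/2-np.arange(int(wy*s))/s
    Y,X=np.meshgrid(ys,xs); p=np.stack([X,Y,np.full_like(X,z)],-1)-P[:3,3]; q=p@P[:3,:3]
    t=np.arctan2(np.hypot(q[...,0],q[...,1]),q[...,2]);a=np.arctan2(q[...,1],q[...,0])
    return cv2.remap(img,(K[0,2]+K[0,0]*t*np.cos(a)).astype(np.float32),(K[1,2]+K[1,1]*t*np.sin(a)).astype(np.float32),cv2.INTER_LINEAR)
E
```

```text
(480, 720, 3) (540, 450, 3)
```

View pics/a.png

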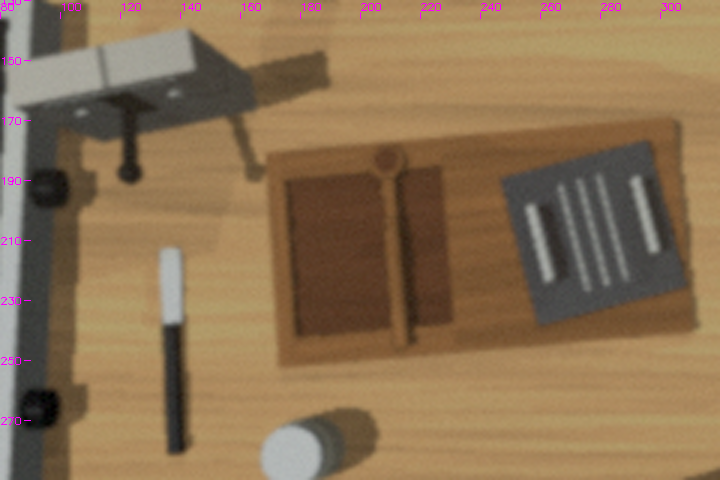

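View pics/b.png

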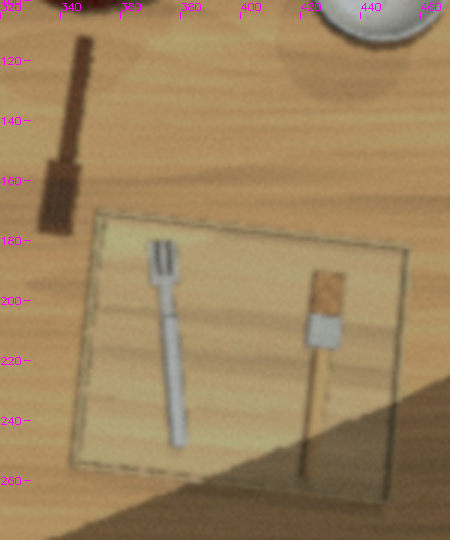

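Run:
```python
from h import *
A=lambda u,v,z:top(80+u/3,130+v/3,z); B=lambda u,v,z:top(320+u/3,100+v/3,z)
def rect(n,pts):
    p=np.array(pts);c=p.mean(0);print(n,c.round(4),"sides",[round(float(np.linalg.norm(p[i]-p[(i+1)%4])),3) for i in range(4)],
     "yaw",round(float(np.arctan2(*((p[0]+p[1]-p[2]-p[3])[::-1]))),3))
rect("tray",[B(97,211,.016),B(409,248,.016),B(386,500,.016),B(71,466,.016)])
rect("board",[A(267,153,.016),A(678,119,.016),A(695,331,.016),A(280,366,.016)])
rect("recess",[A(287,181,.016),A(440,167,.016),A(452,322,.016),A(296,336,.016)])
rect("grid",[A(500,178,.024),A(651,141,.024),A(686,288,.024),A(537,326,.024)])
def seg(n,h,e):
    d=h-e;print(n,"mid",((h+e)/2).round(4),"len",round(float(np.linalg.norm(d)),3),"yaw",round(float(np.arctan2(d[1],d[0])),3),"head",h.round(3))
seg("barL",A(531,203,.058),A(549,282,.058));seg("barR",A(636,176,.058),A(655,252,.058))
seg("spoon",A(386,147,.025),A(402,346,.03));seg("spreader",A(171,248,.004),A(176,453,.014))
seg("turner",B(54,234,.005),B(86,37,.014));seg("fork",B(162,241,.01),B(178,447,.019));seg("brush",B(329,271,.013),B(303,476,.019))
print("tip",A(129,173,.149),"pivot",A(125,100,.115),"salt",A(291,455,.08),"cup",top(180,112,.09),"decoyfork",top(390,320,.014),"bottle etc",top(130,80,.1))
```

```text
tray [ 0.4813 -0.3176] sides [0.287, 0.231, 0.284, 0.235] yaw -0.117
board [0.5013 0.1213] sides [0.382, 0.196, 0.38, 0.197] yaw 0.083
recess [0.4921 0.2234] sides [0.142, 0.143, 0.143, 0.143] yaw 0.088
grid [0.5089 0.0167] sides [0.142, 0.138, 0.139, 0.139] yaw 0.243
barL mid [0.4973 0.0633] len 0.072 yaw 0.232 head [0.532 0.072]
barR mid [ 0.5228 -0.0296] len 0.069 yaw 0.245 head [ 0.556 -0.021]
spoon mid [0.4964 0.198 ] len 0.183 yaw 0.104 head [0.587 0.208]
spreader mid [0.4012 0.4034] len 0.188 yaw 0.08 head [0.495 0.411]
turner mid [ 0.6867 -0.1659] len 0.187 yaw 2.98 head [ 0.594 -0.151]
fork mid [ 0.4924 -0.2543] len 0.19 yaw 0.049 head [ 0.587 -0.25 ]
brush mid [ 0.4657 -0.3859] len 0.189 yaw -0.163 head [ 0.559 -0.401]
tip [0.54501255 0.39135437] pivot [0.61198556 0.41160139] salt [0.31304392 0.27258502] cup [0.75395459 0.27359589] decoyfork [ 0.20837049 -0.28536131] bottle etc [0.8365404  0.40463766]
```

```bash
cat >> h.py <<'E'
from scipy.spatial.transform import Slerp
def down(yaw): # tool z down, tool x at yaw
    return R.from_matrix(np.array([[np.cos(yaw),np.sin(yaw),0],[np.sin(yaw),-np.cos(yaw),0],[0,0,-1.]]))
def plan(wps,start=None):
    """wps: (x,y,z,yaw,opening[,max units per row]); prints rows"""
    T,o=tool(); p=T[:3,3];r=R.from_matrix(T[:3,:3])
    if start: p=np.array(start[:3]);r=down(start[3])
    out=[]
    for w in wps:
        q=np.array(w[:3]);s=down(w[3]);m=w[5] if len(w)>5 else .95
        n=max(1,int(np.ceil(max(np.linalg.norm(q-p)/.04/m,(r.inv()*s).magnitude()/np.radians(6)/.97))))
        sl=Slerp([0,1],R.concatenate([r,s])); 
        for k in range(n):
            a,b=sl(k/n),sl((k+1)/n)
            t=a.inv().apply((q-p)/n)/.04; v=(a.inv()*b).as_rotvec()/np.radians(6)
            out.append(" ".join("%g"%(round(x,2)+0) for x in [*t,*v,w[4]]))
        p,r=q,s
    for i in range(0,len(out),12): print("; ".join(out[i:i+12]))
def st():
    T,o=tool();print("t",round(o["time"],2),"p",o["position"].round(4),"yaw",round(float(np.arctan2(T[1,0],T[0,0])),3),"w",round(o["gripper_width"],4),"F",o["force"].round(1))
E
python3 - <<'E'
from h import *
st(); plan([(.62,-.25,.25,1.7,1),(.675,-.168,.19,2.98,.5)])
E
```

```text
t 0.15 p [ 0.2947 -0.579   0.2308] yaw 0.471 w 0.0853 F [-0.7  0.5 -0.4]
0.84 -0.28 -0.04 0 0 -0.9 1; 0.87 -0.2 -0.04 0 0 -0.9 1; 0.88 -0.12 -0.04 0 0 -0.9 1; 0.89 -0.03 -0.04 0 0 -0.9 1; 0.89 0.05 -0.04 0 0 -0.9 1; 0.88 0.14 -0.04 0 0 -0.9 1; 0.86 0.22 -0.04 0 0 -0.9 1; 0.84 0.3 -0.04 0 0 -0.9 1; 0.81 0.38 -0.04 0 0 -0.9 1; 0.77 0.45 -0.04 0 0 -0.9 1; 0.72 0.52 -0.04 0 0 -0.9 1; 0.67 0.59 -0.04 0 0 -0.9 1
0.61 0.65 -0.04 0 0 -0.9 1; 0.14 0.13 0.12 0 0 -0.94 0.5; 0.13 0.14 0.12 0 0 -0.94 0.5; 0.12 0.15 0.12 0 0 -0.94 0.5; 0.1 0.16 0.12 0 0 -0.94 0.5; 0.08 0.17 0.12 0 0 -0.94 0.5; 0.07 0.18 0.12 0 0 -0.94 0.5; 0.05 0.18 0.12 0 0 -0.94 0.5; 0.03 0.19 0.12 0 0 -0.94 0.5; 0.01 0.19 0.12 0 0 -0.94 0.5; -0.01 0.19 0.12 0 0 -0.94 0.5; -0.03 0.19 0.12 0 0 -0.94 0.5
-0.04 0.18 0.12 0 0 -0.94 0.5; -0.06 0.18 0.12 0 0 -0.94 0.5
```

>>> play_rows:
  deltas: "0.84 -0.28 -0.04 0 0 -0.9 1; 0.87 -0.2 -0.04 0 0 -0.9 1; 0.88 -0.12 -0.04 0 0 -0.9 1; 0.89 -0.03 -0.04 0 0 -0.9 1; 0.89 0.05 -0.04 0 0 -0.9 1; 0.88 0.14 -0.04 0 0 -0.9 1; 0.86 0.22 -0.04 0 0 -0.9 1; 0.84 0.3 -0.04 0 0 -0.9 1; 0.81 0.38 -0.04 0 0 -0.9 1; 0.77 0.45 -0.04 0 0 -0.9 1; 0.72 0.52 -0.04 0 0 -0.9 1; 0.67 0.59 -0.04 0 0 -0.9 1"

```text
time: 1.35
position: [0.5969, -0.2748, 0.2504]
ee_rot: [-2.182, -2.26, 0.0]
force: [-0.1, -0.9, 0.6]
gripper_width: 0.0857
gripper_force: 0.0
```

>>> play_rows:
  deltas: "0.61 0.65 -0.04 0 0 -0.9 1; 0.14 0.13 0.12 0 0 -0.94 0.5; 0.13 0.14 0.12 0 0 -0.94 0.5; 0.12 0.15 0.12 0 0 -0.94 0.5; 0.1 0.16 0.12 0 0 -0.94 0.5; 0.08 0.17 0.12 0 0 -0.94 0.5; 0.07 0.18 0.12 0 0 -0.94 0.5; 0.05 0.18 0.12 0 0 -0.94 0.5; 0.03 0.19 0.12 0 0 -0.94 0.5; 0.01 0.19 0.12 0 0 -0.94 0.5; -0.01 0.19 0.12 0 0 -0.94 0.5; -0.03 0.19 0.12 0 0 -0.94 0.5"

```text
time: 2.55
position: [0.6687, -0.1813, 0.1988]
ee_rot: [-0.56, -3.091, -0.0]
force: [0.4, 0.1, -0.3]
gripper_width: 0.0429
gripper_force: 0.0
```

>>> play_rows:
  deltas: "-0.04 0.18 0.12 0 0 -0.94 0.5; -0.06 0.18 0.12 0 0 -0.94 0.5; 0 0 0 0 0 0 0.5; 0 0 0 0 0 0 0.5"

```text
time: 2.95
position: [0.6767, -0.1692, 0.1895]
ee_rot: [-0.264, -3.13, 0.0]
force: [0.2, 0.3, 1.0]
gripper_width: 0.0424
gripper_force: 0.0
```

Run:
```python
from h import *
st(); im,K,P=wrist("pics/w1.png")
o=ortho(im,K,P,.01,.62,-.18,.4,.5,1200)
cv2.imwrite("pics/o1.png",o[:,:,::-1])
```

```text
t 2.95 p [ 0.6767 -0.1692  0.1895] yaw 2.973 w 0.0424 F [0.2 0.3 1. ]
```

View pics/o1.png

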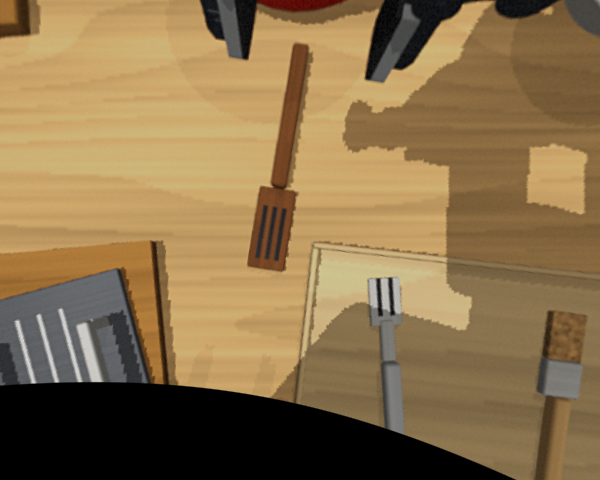

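The rectified wrist view shows the turner on the counter: handle end at (300,44), head at (266,269). That puts its middle at (.6895,-.1655) with yaw 2.99, which agrees with the top camera. The fork and brush lie in the tray with their heads away from the robot.

Run:
```python
from h import *
plan([(.6895,-.1655,.03,2.992,.5),(.6895,-.1655,.0045,2.992,.5,.4)])
```

```text
-0.06 0.03 0.8 0 0 -0.04 0.5; -0.06 0.03 0.8 0 0 -0.04 0.5; -0.06 0.03 0.8 0 0 -0.04 0.5; -0.06 0.03 0.8 0 0 -0.04 0.5; -0.06 0.03 0.8 0 0 -0.04 0.5; 0 0 0.32 0 0 0 0.5; 0 0 0.32 0 0 0 0.5
```

>>> play_rows:
  deltas: "-0.06 0.03 0.8 0 0 -0.04 0.5; -0.06 0.03 0.8 0 0 -0.04 0.5; -0.06 0.03 0.8 0 0 -0.04 0.5; -0.06 0.03 0.8 0 0 -0.04 0.5; -0.06 0.03 0.8 0 0 -0.04 0.5; 0 0 0.32 0 0 0 0.5; 0 0 0.32 0 0 0 0.5; 0 0 0 0 0 0 0.5"
  force: 60

```text
time: 3.8
position: [0.6891, -0.1652, 0.0034]
ee_rot: [-0.229, -3.132, -0.0]
force: [-0.2, 0.1, -0.1]
gripper_width: 0.0426
gripper_force: 0.0
```

>>> play_rows:
  deltas: "0 0 0 0 0 0 0; 0 0 0 0 0 0 0; 0 0 0 0 0 0 0; 0 0 0 0 0 0 0; 0 0 0 0 0 0 0"
  force: 60

```text
time: 4.3
position: [0.6907, -0.1654, 0.0059]
ee_rot: [0.228, 3.131, -0.001]
force: [-1.9, -0.2, 6.3]
gripper_width: 0.0119
gripper_force: 59.4
```

Run:
```python
from h import *
st();plan([(.688,-.1655,.13,2.992,0),(.478,-.3454,.16,-.117,0)])
```

```text
t 4.3 p [ 0.6907 -0.1654  0.0059] yaw 2.997 w 0.0119 F [-1.9 -0.2  6.3]
0.01 0 -0.78 0 0.01 0.01 0; 0.02 0 -0.78 0 0.01 0.01 0; 0.02 0 -0.78 0 0.01 0.01 0; 0.02 0 -0.78 0 0.01 0.01 0; 0.15 -0.17 -0.02 0 0 0.96 0; 0.13 -0.18 -0.02 0 0 0.96 0; 0.11 -0.19 -0.02 0 0 0.96 0; 0.09 -0.2 -0.02 0 0 0.96 0; 0.07 -0.21 -0.02 0 0 0.96 0; 0.05 -0.22 -0.02 0 0 0.96 0; 0.02 -0.22 -0.02 0 0 0.96 0; 0 -0.22 -0.02 0 0 0.96 0
-0.02 -0.22 -0.02 0 0 0.96 0; -0.04 -0.22 -0.02 0 0 0.96 0; -0.06 -0.21 -0.02 0 0 0.96 0; -0.08 -0.21 -0.02 0 0 0.96 0; -0.11 -0.2 -0.02 0 0 0.96 0; -0.12 -0.19 -0.02 0 0 0.96 0; -0.14 -0.17 -0.02 0 0 0.96 0; -0.16 -0.16 -0.02 0 0 0.96 0; -0.17 -0.14 -0.02 0 0 0.96 0; -0.19 -0.12 -0.02 0 0 0.96 0; -0.2 -0.1 -0.02 0 0 0.96 0; -0.21 -0.08 -0.02 0 0 0.96 0
-0.21 -0.06 -0.02 0 0 0.96 0; -0.22 -0.04 -0.02 0 0 0.96 0; -0.22 -0.02 -0.02 0 0 0.96 0; -0.22 0.01 -0.02 0 0 0.96 0; -0.22 0.03 -0.02 0 0 0.96 0; -0.22 0.05 -0.02 0 0 0.96 0; -0.21 0.07 -0.02 0 0 0.96 0; -0.2 0.09 -0.02 0 0 0.96 0; -0.19 0.11 -0.02 0 0 0.96 0; -0.18 0.13 -0.02 0 0 0.96 0; -0.17 0.15 -0.02 0 0 0.96 0
```

>>> play_rows:
  deltas: "0.01 0 -0.78 0 0 0 0; 0.02 0 -0.78 0 0 0 0; 0.02 0 -0.78 0 0 0 0; 0.02 0 -0.78 0 0 0 0; 0.15 -0.17 -0.02 0 0 0.96 0; 0.13 -0.18 -0.02 0 0 0.96 0; 0.11 -0.19 -0.02 0 0 0.96 0; 0.09 -0.2 -0.02 0 0 0.96 0; 0.07 -0.21 -0.02 0 0 0.96 0; 0.05 -0.22 -0.02 0 0 0.96 0; 0.02 -0.22 -0.02 0 0 0.96 0; 0 -0.22 -0.02 0 0 0.96 0"

```text
time: 5.5
position: [0.633, -0.2112, 0.1364]
ee_rot: [1.441, 2.79, 0.0]
force: [0.2, -1.3, -1.1]
gripper_width: 0.012
gripper_force: 58.7
```

>>> play_rows:
  deltas: "-0.02 -0.22 -0.02 0 0 0.96 0; -0.04 -0.22 -0.02 0 0 0.96 0; -0.06 -0.21 -0.02 0 0 0.96 0; -0.08 -0.21 -0.02 0 0 0.96 0; -0.11 -0.2 -0.02 0 0 0.96 0; -0.12 -0.19 -0.02 0 0 0.96 0; -0.14 -0.17 -0.02 0 0 0.96 0; -0.16 -0.16 -0.02 0 0 0.96 0; -0.17 -0.14 -0.02 0 0 0.96 0; -0.19 -0.12 -0.02 0 0 0.96 0; -0.2 -0.1 -0.02 0 0 0.96 0; -0.21 -0.08 -0.02 0 0 0.96 0"

```text
time: 6.7
position: [0.5514, -0.2809, 0.146]
ee_rot: [2.769, 1.48, 0.001]
force: [-0.1, 0.5, -0.6]
gripper_width: 0.012
gripper_force: 58.7
```

>>> play_rows:
  deltas: "-0.21 -0.06 -0.02 0 0 0.96 0; -0.22 -0.04 -0.02 0 0 0.96 0; -0.22 -0.02 -0.02 0 0 0.96 0; -0.22 0.01 -0.02 0 0 0.96 0; -0.22 0.03 -0.02 0 0 0.96 0; -0.22 0.05 -0.02 0 0 0.96 0; -0.21 0.07 -0.02 0 0 0.96 0; -0.2 0.09 -0.02 0 0 0.96 0; -0.19 0.11 -0.02 0 0 0.96 0; -0.18 0.13 -0.02 0 0 0.96 0; -0.17 0.15 -0.02 0 0 0.96 0; 0 0 0 0 0 0 0"

```text
time: 7.9
position: [0.477, -0.3447, 0.1547]
ee_rot: [3.135, -0.192, 0.002]
force: [0.4, -0.4, -0.8]
gripper_width: 0.0122
gripper_force: 58.7
```

Run:
```python
from h import *
st(); im,K,P=wrist("pics/w2.png")
o=ortho(im,K,P,.014,.5,-.32,.42,.5,1200)
cv2.imwrite("pics/o2.png",o[:,:,::-1])
```

```text
t 7.9 p [ 0.477  -0.3447  0.1547] yaw -0.123 w 0.0122 F [ 0.4 -0.4 -0.8]
```

View pics/o2.png

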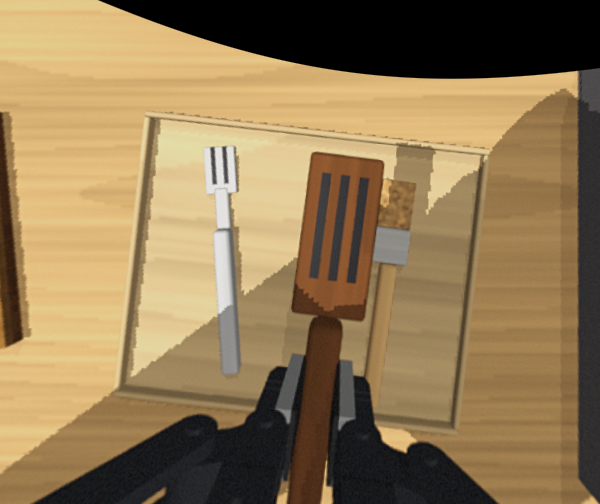

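The turner is held straight with its head away from the robot. The tray centre is about (.4825,-.320), yaw -.115. The middle slot between the fork (col 226) and the brush (col 386) is free.

Run:
```python
from h import *
plan([(.479,-.3475,.04,-.115,0),(.479,-.3475,.0115,-.115,0,.3)])
print();plan([(.478,-.3475,.15,-.115,.32,.8)],(.478,-.3475,.0115,-.115))
```

```text
0.01 0.02 0.72 0 0 -0.01 0; 0.01 0.02 0.72 0 0 -0.01 0; 0.01 0.02 0.72 0 0 -0.01 0; 0.01 0.02 0.72 0 0 -0.01 0; 0 0 0.24 0 0 0 0; 0 0 0.24 0 0 0 0; 0 0 0.24 0 0 0 0

0 0 -0.69 0 0 0 0.32; 0 0 -0.69 0 0 0 0.32; 0 0 -0.69 0 0 0 0.32; 0 0 -0.69 0 0 0 0.32; 0 0 -0.69 0 0 0 0.32
```

>>> play_rows:
  deltas: "0.01 0.02 0.72 0 0 0 0; 0.01 0.02 0.72 0 0 0 0; 0.01 0.02 0.72 0 0 0 0; 0.01 0.02 0.72 0 0 0 0; 0 0 0.24 0 0 0 0; 0 0 0.24 0 0 0 0; 0 0 0.24 0 0 0 0; 0 0 0 0 0 0 0"

```text
time: 8.75
position: [0.479, -0.3475, 0.0098]
ee_rot: [3.136, -0.187, 0.001]
force: [0.2, 0.1, -0.5]
gripper_width: 0.0124
gripper_force: 63.0
```

>>> play_rows:
  deltas: "0 0 0 0 0 0 0.32; 0 0 0 0 0 0 0.32; 0 0 0 0 0 0 0.32; 0 0 -0.69 0 0 0 0.32; 0 0 -0.69 0 0 0 0.32; 0 0 -0.69 0 0 0 0.32; 0 0 -0.69 0 0 0 0.32; 0 0 -0.69 0 0 0 0.32; 0 0 -0.5 0 0 0 0.32; 0 0 0 0 0 0 0.32"

```text
time: 9.75
position: [0.4798, -0.3484, 0.1709]
ee_rot: [3.133, -0.188, 0.006]
force: [-0.1, 0.0, -1.0]
gripper_width: 0.0272
gripper_force: 0.0
```

Run:
```python
from h import *
st(); im,K,P=wrist("pics/w3.png")
o=ortho(im,K,P,.014,.5,-.32,.42,.4,1000)
cv2.imwrite("pics/o3.png",o[:,:,::-1])
c=bot.read_camera("top")["pixels"][:,:,::-1];cv2.imwrite("pics/top3.png",c)
s=np.zeros((420,960,3),np.uint8);s[:420,:400]=o[:,:,::-1];s[:,400:]=c;cv2.imwrite("pics/c3.png",cv2.resize(s,(800,350),interpolation=cv2.INTER_AREA))
plan([(.48,.15,.25,.104,.5)])
```

```text
t 9.75 p [ 0.4798 -0.3484  0.1709] yaw -0.12 w 0.0272 F [-0.1  0.  -1. ]
-0.1 -0.88 -0.15 0 0 -0.15 0.5; -0.09 -0.88 -0.15 0 0 -0.15 0.5; -0.08 -0.88 -0.15 0 0 -0.15 0.5; -0.06 -0.89 -0.15 0 0 -0.15 0.5; -0.05 -0.89 -0.15 0 0 -0.15 0.5; -0.03 -0.89 -0.15 0 0 -0.15 0.5; -0.02 -0.89 -0.15 0 0 -0.15 0.5; 0 -0.89 -0.15 0 0 -0.15 0.5; 0.01 -0.89 -0.15 0 0 -0.15 0.5; 0.02 -0.89 -0.15 0 0 -0.15 0.5; 0.04 -0.89 -0.15 0 0 -0.15 0.5; 0.05 -0.89 -0.15 0 0 -0.15 0.5
0.07 -0.89 -0.15 0 0 -0.15 0.5; 0.08 -0.88 -0.15 0 0 -0.15 0.5
```

View pics/c3.png

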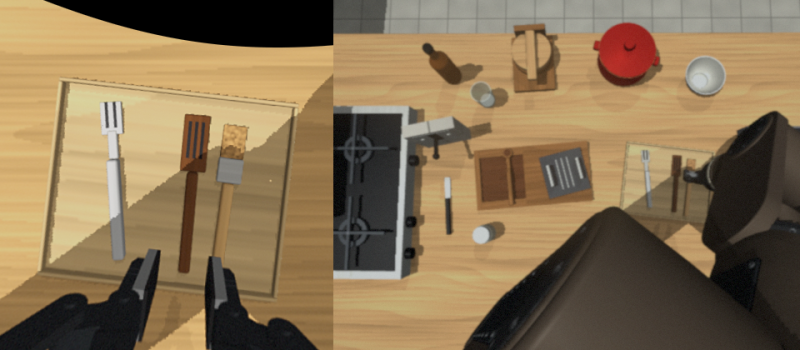

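The turner lies flat in the tray between the fork and the brush. Next is the spoon.

>>> play_rows:
  deltas: "-0.1 -0.88 -0.15 0 0 -0.15 0.5; -0.09 -0.88 -0.15 0 0 -0.15 0.5; -0.08 -0.88 -0.15 0 0 -0.15 0.5; -0.06 -0.89 -0.15 0 0 -0.15 0.5; -0.05 -0.89 -0.15 0 0 -0.15 0.5; -0.03 -0.89 -0.15 0 0 -0.15 0.5; -0.02 -0.89 -0.15 0 0 -0.15 0.5; 0 -0.89 -0.15 0 0 -0.15 0.5; 0.01 -0.89 -0.15 0 0 -0.15 0.5; 0.02 -0.89 -0.15 0 0 -0.15 0.5; 0.04 -0.89 -0.15 0 0 -0.15 0.5; 0.05 -0.89 -0.15 0 0 -0.15 0.5"

```text
time: 11.05
position: [0.4795, 0.0809, 0.2389]
ee_rot: [3.14, 0.109, -0.003]
force: [0.4, 0.2, 0.9]
gripper_width: 0.0428
gripper_force: 0.0
```

>>> play_rows:
  deltas: "0.07 -0.89 -0.15 0 0 -0.15 0.5; 0.08 -0.88 -0.15 0 0 -0.15 0.5; 0 0 0 0 0 0 0.5; 0 0 0 0 0 0 0.5"

```text
time: 11.45
position: [0.4802, 0.151, 0.2507]
ee_rot: [3.137, 0.16, -0.003]
force: [0.7, -0.4, -0.4]
gripper_width: 0.0427
gripper_force: 0.0
```

Run:
```python
from h import *
st(); im,K,P=wrist("pics/w4.png")
np.savez("w4.npz",K=K,P=P)
o=ortho(im,K,P,.016,.5,.15,.4,.6,1200)
cv2.imwrite("pics/o4.png",o[:,:,::-1])
```

```text
t 11.45 p [0.4802 0.151  0.2507] yaw 0.102 w 0.0427 F [ 0.7 -0.4 -0.4]
```

View pics/o4.png

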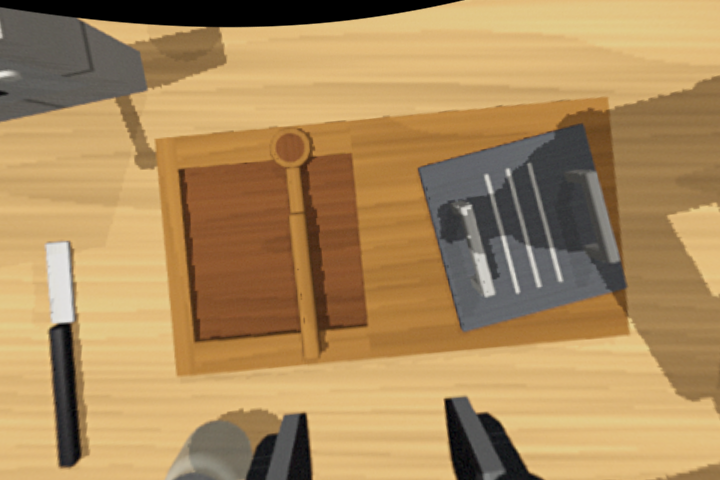

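The rectified view shows the recess centred at (273,247), which is (.494,.2225), yaw .095. The spoon lies across it from (290,127) to (312,358), with its middle at (.5005,.198), yaw .097. The griddle corners are (418,168), (584,124), (626,288) and (463,331).

Run:
```python
from h import *
plan([(.5005,.198,.06,.097,.5),(.5005,.198,.0205,.097,.5,.5)])
print();plan([(.5005,.198,.14,.097,0),(.485,-.300,.15,-.115,0)],(.5005,.198,.0205,.097))
```

```text
0.11 -0.19 0.79 0 0 0.01 0.5; 0.1 -0.19 0.79 0 0 0.01 0.5; 0.1 -0.19 0.79 0 0 0.01 0.5; 0.1 -0.19 0.79 0 0 0.01 0.5; 0.1 -0.19 0.79 0 0 0.01 0.5; 0.1 -0.19 0.79 0 0 0.01 0.5; 0 0 0.49 0 0 0 0.5; 0 0 0.49 0 0 0 0.5

0 0 -0.75 0 0 0 0; 0 0 -0.75 0 0 0 0; 0 0 -0.75 0 0 0 0; 0 0 -0.75 0 0 0 0; -0.11 0.88 -0.02 0 0 0.14 0; -0.1 0.88 -0.02 0 0 0.14 0; -0.09 0.89 -0.02 0 0 0.14 0; -0.07 0.89 -0.02 0 0 0.14 0; -0.06 0.89 -0.02 0 0 0.14 0; -0.05 0.89 -0.02 0 0 0.14 0; -0.03 0.89 -0.02 0 0 0.14 0; -0.02 0.89 -0.02 0 0 0.14 0
-0.01 0.89 -0.02 0 0 0.14 0; 0.01 0.89 -0.02 0 0 0.14 0; 0.02 0.89 -0.02 0 0 0.14 0; 0.03 0.89 -0.02 0 0 0.14 0; 0.05 0.89 -0.02 0 0 0.14 0; 0.06 0.89 -0.02 0 0 0.14 0
```

>>> play_rows:
  deltas: "0.11 -0.19 0.79 0 0 0.01 0.5; 0.1 -0.19 0.79 0 0 0.01 0.5; 0.1 -0.19 0.79 0 0 0.01 0.5; 0.1 -0.19 0.79 0 0 0.01 0.5; 0.1 -0.19 0.79 0 0 0.01 0.5; 0.1 -0.19 0.79 0 0 0.01 0.5; 0 0 0.49 0 0 0 0.5; 0 0 0.49 0 0 0 0.5; 0 0 0 0 0 0 0.5"

```text
time: 12.4
position: [0.499, 0.1965, 0.0204]
ee_rot: [3.137, 0.145, -0.007]
force: [-0.2, -0.4, 0.3]
gripper_width: 0.0427
gripper_force: 0.0
```

>>> play_rows:
  deltas: "0 0 0 0 0 0 0; 0 0 0 0 0 0 0; 0 0 0 0 0 0 0; 0 0 0 0 0 0 0; 0 0 0 0 0 0 0"
  force: 60

```text
time: 12.9
position: [0.5014, 0.1983, 0.024]
ee_rot: [-3.138, -0.147, -0.002]
force: [0.0, -3.8, 9.7]
gripper_width: 0.0118
gripper_force: 59.7
```

>>> play_rows:
  deltas: "0 0 -0.75 0 0 0 0; 0 0 -0.75 0 0 0 0; 0 0 -0.75 0 0 0 0; 0 0 -0.75 0 0 0 0; 0 0 0 0 0 0 0"

```text
time: 13.4
position: [0.503, 0.1991, 0.1471]
ee_rot: [-3.136, -0.147, -0.01]
force: [-0.2, -0.6, -1.6]
gripper_width: 0.0118
gripper_force: 61.9
```

>>> play_rows:
  deltas: "-0.11 0.88 -0.02 0 0 0.14 0; -0.1 0.88 -0.02 0 0 0.14 0; -0.09 0.89 -0.02 0 0 0.14 0; -0.07 0.89 -0.02 0 0 0.14 0; -0.06 0.89 -0.02 0 0 0.14 0; -0.05 0.89 -0.02 0 0 0.14 0; -0.03 0.89 -0.02 0 0 0.14 0; -0.02 0.89 -0.02 0 0 0.14 0; -0.01 0.89 -0.02 0 0 0.14 0; 0.01 0.89 -0.02 0 0 0.14 0; 0.02 0.89 -0.02 0 0 0.14 0; 0.03 0.89 -0.02 0 0 0.14 0"

```text
time: 14.6
position: [0.4867, -0.2303, 0.1523]
ee_rot: [-3.139, 0.13, -0.0]
force: [0.3, -0.1, -0.4]
gripper_width: 0.0113
gripper_force: 62.0
```

>>> play_rows:
  deltas: "0.05 0.89 -0.02 0 0 0.14 0; 0.06 0.89 -0.02 0 0 0.14 0; 0 0 0 0 0 0 0; 0 0 0 0 0 0 0"

```text
time: 15.0
position: [0.4846, -0.3006, 0.1536]
ee_rot: [-3.136, 0.177, 0.001]
force: [-0.5, 1.1, -0.5]
gripper_width: 0.0113
gripper_force: 61.9
```

Run:
```python
from h import *
st(); im,K,P=wrist("pics/w5.png")
o=ortho(im,K,P,.014,.5,-.32,.42,.4,1000)
cv2.imwrite("pics/o5.png",o[:,:,::-1])
plan([(.486,-.300,.045,-.115,0),(.486,-.300,.012,-.115,0,.3)])
```

```text
t 15.0 p [ 0.4846 -0.3006  0.1536] yaw -0.113 w 0.0113 F [-0.5  1.1 -0.5]
0.01 0 0.91 0 0 0.01 0; 0.01 0 0.91 0 0 0.01 0; 0.01 0 0.91 0 0 0.01 0; 0 0 0.28 0 0 0 0; 0 0 0.28 0 0 0 0; 0 0 0.28 0 0 0 0
```

View pics/o5.png

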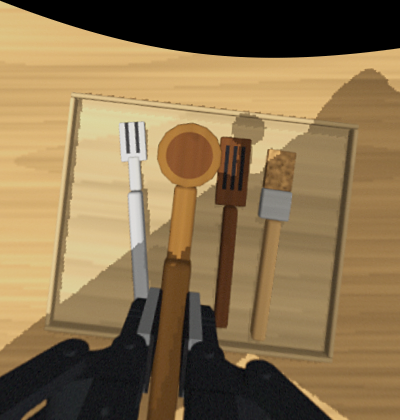

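The spoon is held straight, and the slot between the fork and the turner is free.

>>> play_rows:
  deltas: "0.01 0 0.91 0 0 0 0; 0.01 0 0.91 0 0 0 0; 0.01 0 0.91 0 0 0 0; 0 0 0.28 0 0 0 0; 0 0 0.28 0 0 0 0; 0 0 0.25 0 0 0 0; 0 0 0 0 0 0 0"

```text
time: 15.75
position: [0.4868, -0.3003, 0.0125]
ee_rot: [3.136, -0.174, 0.001]
force: [-1.0, 0.6, -0.9]
gripper_width: 0.0118
gripper_force: 66.7
```

>>> play_rows:
  deltas: "0 0 0 0 0 0 0.3; 0 0 0 0 0 0 0.3; 0 0 0 0 0 0 0.3; 0 0 -0.6 0 0 0 0.3; 0 0 -0.7 0 0 0 0.3; 0 0 -0.7 0 0 0 0.3; 0 0 -0.7 0 0 0 0.3; 0 0 -0.7 0 0 0 0.3; 0 0 -0.9 0 0 0 0.3; 0 0 0 0 0 0 0.3"

```text
time: 16.75
position: [0.4884, -0.3018, 0.1893]
ee_rot: [3.133, -0.175, 0.01]
force: [0.4, -0.1, 0.6]
gripper_width: 0.0256
gripper_force: 0.0
```

Run:
```python
from h import *
st(); im,K,P=wrist("pics/w6.png")
o=ortho(im,K,P,.014,.5,-.32,.42,.4,1000)
cv2.imwrite("pics/o6.png",o[:,:,::-1])
plan([(.45,.05,.25,.07,.5),(.385,.36,.22,.07,.5)])
# griddle from w4 corners
d=np.load("w4.npz");K,P=d["K"],d["P"]
pts=[]
for c,r in [(418,168),(584,124),(626,288),(463,331)]:
    X=np.array([.7-r/1200,.45-c/1200,.016]); u,v=proj(X,K,P); pts.append(wpix(u,v,.024,K,P))
p=np.array(pts);print("griddle",p.mean(0).round(4),[round(float(np.linalg.norm(p[i]-p[(i+1)%4])),3) for i in range(4)],np.arctan2(*(p[0]+p[1]-p[2]-p[3])[::-1]))
for c,r,z in [(60,242,.004),(69,466,.014)]:
    X=np.array([.7-r/1200,.45-c/1200,.016]); u,v=proj(X,K,P); print("spreader",wpix(u,v,z,K,P))
```

```text
t 16.75 p [ 0.4884 -0.3018  0.1893] yaw -0.111 w 0.0256 F [ 0.4 -0.1  0.6]
-0.19 -0.86 -0.16 0 0 -0.17 0.5; -0.17 -0.87 -0.16 0 0 -0.17 0.5; -0.16 -0.87 -0.16 0 0 -0.17 0.5; -0.14 -0.87 -0.16 0 0 -0.17 0.5; -0.13 -0.87 -0.16 0 0 -0.17 0.5; -0.11 -0.88 -0.16 0 0 -0.17 0.5; -0.1 -0.88 -0.16 0 0 -0.17 0.5; -0.08 -0.88 -0.16 0 0 -0.17 0.5; -0.06 -0.88 -0.16 0 0 -0.17 0.5; -0.05 -0.88 -0.16 0 0 -0.17 0.5; -0.12 -0.87 0.08 0 0 0 0.5; -0.12 -0.87 0.08 0 0 0 0.5
-0.12 -0.87 0.08 0 0 0 0.5; -0.12 -0.87 0.08 0 0 0 0.5; -0.12 -0.87 0.08 0 0 0 0.5; -0.12 -0.87 0.08 0 0 0 0.5; -0.12 -0.87 0.08 0 0 0 0.5; -0.12 -0.87 0.08 0 0 0 0.5; -0.12 -0.87 0.08 0 0 0 0.5
griddle [0.5113 0.0175] [0.14, 0.138, 0.137, 0.138] 0.26003128958207633
spreader [0.49627139 0.40767736]
spreader [0.31033127 0.39373971]
```

Run:
```python
from h import *
plan([(.45,.03,.25,1.5,.5),(.403,.4015,.12,3.2166,.5)])
```

```text
-0.12 -0.51 -0.1 0 0 -0.96 0.5; -0.06 -0.52 -0.1 0 0 -0.96 0.5; -0.01 -0.52 -0.1 0 0 -0.96 0.5; 0.04 -0.52 -0.1 0 0 -0.96 0.5; 0.09 -0.51 -0.1 0 0 -0.96 0.5; 0.14 -0.5 -0.1 0 0 -0.96 0.5; 0.19 -0.48 -0.1 0 0 -0.96 0.5; 0.24 -0.46 -0.1 0 0 -0.96 0.5; 0.29 -0.44 -0.1 0 0 -0.96 0.5; 0.33 -0.4 -0.1 0 0 -0.96 0.5; 0.37 -0.37 -0.1 0 0 -0.96 0.5; 0.4 -0.33 -0.1 0 0 -0.96 0.5
0.43 -0.29 -0.1 0 0 -0.96 0.5; 0.46 -0.24 -0.1 0 0 -0.96 0.5; 0.48 -0.2 -0.1 0 0 -0.96 0.5; 0.5 -0.15 -0.1 0 0 -0.96 0.5; 0.54 -0.11 0.19 0 0 -0.96 0.5; 0.55 -0.05 0.19 0 0 -0.96 0.5; 0.55 0 0.19 0 0 -0.96 0.5; 0.55 0.06 0.19 0 0 -0.96 0.5; 0.54 0.11 0.19 0 0 -0.96 0.5; 0.52 0.17 0.19 0 0 -0.96 0.5; 0.51 0.22 0.19 0 0 -0.96 0.5; 0.48 0.27 0.19 0 0 -0.96 0.5
0.45 0.32 0.19 0 0 -0.96 0.5; 0.42 0.36 0.19 0 0 -0.96 0.5; 0.38 0.4 0.19 0 0 -0.96 0.5; 0.34 0.44 0.19 0 0 -0.96 0.5; 0.29 0.47 0.19 0 0 -0.96 0.5; 0.24 0.49 0.19 0 0 -0.96 0.5; 0.19 0.52 0.19 0 0 -0.96 0.5; 0.14 0.53 0.19 0 0 -0.96 0.5; 0.08 0.54 0.19 0 0 -0.96 0.5
```

View pics/o6.png

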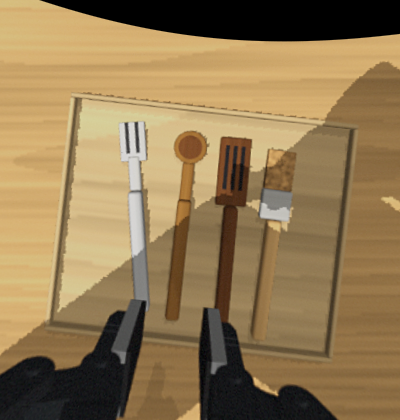

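The spoon lies flat in the tray, beside the turner. Next is the spreader. I'll turn the camera towards the robot so it clears the toggle.

>>> play_rows:
  deltas: "-0.12 -0.51 -0.1 0 0 -0.96 0.5; -0.06 -0.52 -0.1 0 0 -0.96 0.5; -0.01 -0.52 -0.1 0 0 -0.96 0.5; 0.04 -0.52 -0.1 0 0 -0.96 0.5; 0.09 -0.51 -0.1 0 0 -0.96 0.5; 0.14 -0.5 -0.1 0 0 -0.96 0.5; 0.19 -0.48 -0.1 0 0 -0.96 0.5; 0.24 -0.46 -0.1 0 0 -0.96 0.5; 0.29 -0.44 -0.1 0 0 -0.96 0.5; 0.33 -0.4 -0.1 0 0 -0.96 0.5; 0.37 -0.37 -0.1 0 0 -0.96 0.5; 0.4 -0.33 -0.1 0 0 -0.96 0.5"

```text
time: 18.0
position: [0.4578, -0.051, 0.2319]
ee_rot: [-2.679, -1.64, 0.001]
force: [0.4, 0.4, -0.7]
gripper_width: 0.0425
gripper_force: 0.0
```

>>> play_rows:
  deltas: "0.43 -0.29 -0.1 0 0 -0.96 0.5; 0.46 -0.24 -0.1 0 0 -0.96 0.5; 0.48 -0.2 -0.1 0 0 -0.96 0.5; 0.5 -0.15 -0.1 0 0 -0.96 0.5; 0.54 -0.11 0.19 0 0 -0.96 0.5; 0.55 -0.05 0.19 0 0 -0.96 0.5; 0.55 0 0.19 0 0 -0.96 0.5; 0.55 0.06 0.19 0 0 -0.96 0.5; 0.54 0.11 0.19 0 0 -0.96 0.5; 0.52 0.17 0.19 0 0 -0.96 0.5; 0.51 0.22 0.19 0 0 -0.96 0.5; 0.48 0.27 0.19 0 0 -0.96 0.5"

```text
time: 19.2
position: [0.4269, 0.2065, 0.1867]
ee_rot: [-1.275, -2.87, 0.001]
force: [-0.6, 0.6, -0.4]
gripper_width: 0.0431
gripper_force: 0.0
```

>>> play_rows:
  deltas: "0.45 0.32 0.19 0 0 -0.96 0.5; 0.42 0.36 0.19 0 0 -0.96 0.5; 0.38 0.4 0.19 0 0 -0.96 0.5; 0.34 0.44 0.19 0 0 -0.96 0.5; 0.29 0.47 0.19 0 0 -0.96 0.5; 0.24 0.49 0.19 0 0 -0.96 0.5; 0.19 0.52 0.19 0 0 -0.96 0.5; 0.14 0.53 0.19 0 0 -0.96 0.5; 0.08 0.54 0.19 0 0 -0.96 0.5; 0 0 0 0 0 0 0.5; 0 0 0 0 0 0 0.5"

```text
time: 20.3
position: [0.4037, 0.4025, 0.1184]
ee_rot: [0.1, -3.139, 0.002]
force: [-0.1, -0.2, -0.2]
gripper_width: 0.0423
gripper_force: 0.0
```

Run:
```python
from h import *
st(); im,K,P=wrist("pics/w7.png")
o=ortho(im,K,P,.014,.42,.38,.3,.24,1000)
cv2.imwrite("pics/o7.png",o[:,:,::-1])
# dark handle: rows/cols of dark pixels near expected
g=o.max(2); sub=g<60
for x in (.33,.36,.39,.42):
    r=int((.57-x)*1000); cs=np.where(sub[r,50:150])[0]; print(x, .5-(cs.min()+50)/1000 if len(cs) else None, .5-(cs.max()+50)/1000 if len(cs) else None,len(cs))
plan([(.403,.4015,.03,3.2166,.5),(.403,.4015,.0055,3.2166,.5,.4)])
```

```text
t 20.3 p [0.4037 0.4025 0.1184] yaw -3.078 w 0.0423 F [-0.1 -0.2 -0.2]
0.33 0.406 0.394 10
0.36 0.40800000000000003 0.397 12
0.39 0.41000000000000003 0.399 12
0.42 0.41300000000000003 0.401 13
0.01 0 0.74 0 0 -0.04 0.5; 0.01 0 0.74 0 0 -0.04 0.5; 0.01 0 0.74 0 0 -0.04 0.5; 0 0 0.31 0 0 0 0.5; 0 0 0.31 0 0 0 0.5
```

>>> play_rows:
  deltas: "0.01 0.03 0.74 0 0 -0.04 0.5; 0.01 0.03 0.74 0 0 -0.04 0.5; 0.01 0.02 0.74 0 0 -0.04 0.5; 0 0 0.31 0 0 0 0.5; 0 0 0.31 0 0 0 0.5; 0 0 0 0 0 0 0.5"

```text
time: 20.95
position: [0.4028, 0.4053, 0.005]
ee_rot: [0.12, -3.138, 0.001]
force: [0.3, -0.3, 0.1]
gripper_width: 0.0427
gripper_force: 0.0
```

>>> play_rows:
  deltas: "0 0 0 0 0 0 0; 0 0 0 0 0 0 0; 0 0 0 0 0 0 0; 0 0 0 0 0 0 0; 0 0 0 0 0 0 0"
  force: 60

```text
time: 21.45
position: [0.4036, 0.4064, 0.007]
ee_rot: [-0.121, 3.138, 0.002]
force: [-0.4, -1.9, 6.1]
gripper_width: 0.012
gripper_force: 58.8
```

Run:
```python
from h import *
# target slot between fork and +y wall
st(); y=.107; t=np.array([.4825,-.320])+y*np.array([.115,.993]); print(t)
plan([(.401,.403,.13,3.2166,0),(.45,.1,.15,3.12,0),(*t,.15,3.0266,0)])
o=cv2.imread("pics/o6.png")
```

```text
t 21.45 p [0.4036 0.4064 0.007 ] yaw -3.065 w 0.012 F [-0.4 -1.9  6.1]
[ 0.494805 -0.213749]
0.02 -0.02 -0.77 0 0 0 0; 0.02 -0.02 -0.77 0 0 0 0; 0.02 -0.02 -0.77 0 0 0 0; 0.02 -0.02 -0.77 0 0 0 0; -0.07 -0.85 -0.06 0 0 0.1 0; -0.08 -0.85 -0.06 0 0 0.1 0; -0.09 -0.85 -0.06 0 0 0.1 0; -0.1 -0.85 -0.06 0 0 0.1 0; -0.11 -0.85 -0.06 0 0 0.1 0; -0.12 -0.84 -0.06 0 0 0.1 0; -0.13 -0.84 -0.06 0 0 0.1 0; -0.14 -0.84 -0.06 0 0 0.1 0
-0.15 -0.84 -0.06 0 0 0.1 0; -0.14 -0.87 0 0 0 0.1 0; -0.15 -0.87 0 0 0 0.1 0; -0.16 -0.87 0 0 0 0.1 0; -0.17 -0.86 0 0 0 0.1 0; -0.18 -0.86 0 0 0 0.1 0; -0.19 -0.86 0 0 0 0.1 0; -0.2 -0.86 0 0 0 0.1 0; -0.21 -0.86 0 0 0 0.1 0; -0.21 -0.85 0 0 0 0.1 0
```

>>> play_rows:
  deltas: "0.02 -0.02 -0.77 0 0 0 0; 0.02 -0.02 -0.77 0 0 0 0; 0.02 -0.02 -0.77 0 0 0 0; 0.02 -0.02 -0.77 0 0 0 0; -0.07 -0.85 -0.06 0 0 0.1 0; -0.08 -0.85 -0.06 0 0 0.1 0; -0.09 -0.85 -0.06 0 0 0.1 0; -0.1 -0.85 -0.06 0 0 0.1 0; -0.11 -0.85 -0.06 0 0 0.1 0; -0.12 -0.84 -0.06 0 0 0.1 0; -0.13 -0.84 -0.06 0 0 0.1 0; -0.14 -0.84 -0.06 0 0 0.1 0"

```text
time: 22.65
position: [0.4449, 0.1319, 0.1491]
ee_rot: [0.011, 3.14, 0.001]
force: [1.0, -1.2, 0.2]
gripper_width: 0.0119
gripper_force: 59.0
```

>>> play_rows:
  deltas: "-0.15 -0.84 -0.06 0 0 0.1 0; -0.14 -0.87 0 0 0 0.1 0; -0.15 -0.87 0 0 0 0.1 0; -0.16 -0.87 0 0 0 0.1 0; -0.17 -0.86 0 0 0 0.1 0; -0.18 -0.86 0 0 0 0.1 0; -0.19 -0.86 0 0 0 0.1 0; -0.2 -0.86 0 0 0 0.1 0; -0.21 -0.86 0 0 0 0.1 0; -0.21 -0.85 0 0 0 0.1 0; 0 0 0 0 0 0 0; 0 0 0 0 0 0 0"

```text
time: 23.85
position: [0.4962, -0.2148, 0.151]
ee_rot: [0.177, 3.136, -0.0]
force: [-0.6, 0.2, -1.6]
gripper_width: 0.0119
gripper_force: 59.0
```

Run:
```python
from h import *
st(); im,K,P=wrist("pics/w8.png")
o=ortho(im,K,P,.014,.46,-.28,.46,.46,1000)
cv2.imwrite("pics/o8.png",o[:,:,::-1])
plan([(.490,-.2155,.045,3.05,0),(.490,-.2155,.0125,3.05,0,.3)])
```

```text
t 23.85 p [ 0.4962 -0.2148  0.151 ] yaw 3.029 w 0.0119 F [-0.6  0.2 -1.6]
0.05 -0.02 0.88 0 0 -0.07 0; 0.05 -0.02 0.88 0 0 -0.07 0; 0.05 -0.02 0.88 0 0 -0.07 0; 0 0 0.27 0 0 0 0; 0 0 0.27 0 0 0 0; 0 0 0.27 0 0 0 0
```

View pics/o8.png

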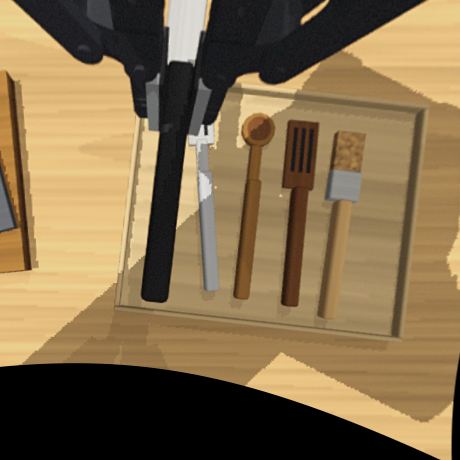

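The spreader is held straight. The slot between the tray wall (col 133) and the fork (col 200) is centred at y = -.2165.

>>> play_rows:
  deltas: "0.05 -0.03 0.88 0 0 -0.07 0; 0.05 -0.03 0.88 0 0 -0.07 0; 0.05 -0.03 0.88 0 0 -0.07 0; 0 0 0.27 0 0 0 0; 0 0 0.27 0 0 0 0; 0 0 0.27 0 0 0 0; 0 0 0 0 0 0 0"

```text
time: 24.6
position: [0.4907, -0.2172, 0.0126]
ee_rot: [0.14, 3.137, -0.001]
force: [0.2, 0.5, -0.6]
gripper_width: 0.0117
gripper_force: 59.0
```

>>> play_rows:
  deltas: "0 0 0 0 0 0 0.27; 0 0 0 0 0 0 0.27; 0 0 0 0 0 0 0.27; 0 0 -0.6 0 0 0 0.27; 0 0 -0.7 0 0 0 0.27; 0 0 -0.7 0 0 0 0.27; 0 0 -0.7 0 0 0 0.27; 0 0 -0.7 0 0 0 0.27; 0 0 -0.9 0 0 0 0.27; 0 0 0 0 0 0 0.27"

```text
time: 25.6
position: [0.4922, -0.2183, 0.189]
ee_rot: [0.14, 3.132, -0.005]
force: [-0.2, -0.6, -0.8]
gripper_width: 0.023
gripper_force: 0.0
```

Run:
```python
from h import *
st(); im,K,P=wrist("pics/w9.png")
o=ortho(im,K,P,.014,.46,-.28,.46,.46,1000)
cv2.imwrite("pics/o9.png",o[:,:,::-1])
# griddle bar L (y'=+48): centre
g=np.array([.5113,.0175]);a=.255
b=g+.048*np.array([-np.sin(a),np.cos(a)]);print(b)
plan([(b[0]-.02,b[1],.20,a+np.pi,.5)])
```

```text
t 25.6 p [ 0.4922 -0.2183  0.189 ] yaw 3.052 w 0.023 F [-0.2 -0.6 -0.8]
[0.49919222 0.06394784]
0.12 0.87 -0.04 0 0 -0.41 0.5; 0.08 0.88 -0.04 0 0 -0.41 0.5; 0.04 0.88 -0.04 0 0 -0.41 0.5; 0 0.88 -0.04 0 0 -0.41 0.5; -0.04 0.88 -0.04 0 0 -0.41 0.5; -0.07 0.88 -0.04 0 0 -0.41 0.5; -0.11 0.87 -0.04 0 0 -0.41 0.5; -0.15 0.87 -0.04 0 0 -0.41 0.5
```

>>> play_rows:
  deltas: "0.12 0.87 -0.04 0 0 -0.41 0.5; 0.08 0.88 -0.04 0 0 -0.41 0.5; 0.04 0.88 -0.04 0 0 -0.41 0.5; 0 0.88 -0.04 0 0 -0.41 0.5; -0.04 0.88 -0.04 0 0 -0.41 0.5; -0.07 0.88 -0.04 0 0 -0.41 0.5; -0.11 0.87 -0.04 0 0 -0.41 0.5; -0.15 0.87 -0.04 0 0 -0.41 0.5; 0 0 0 0 0 0 0.5; 0 0 0 0 0 0 0.5"

```text
time: 26.65
position: [0.4775, 0.0649, 0.1966]
ee_rot: [0.4, -3.115, 0.0]
force: [0.4, -0.7, -1.2]
gripper_width: 0.0432
gripper_force: 0.0
```

Run:
```python
from h import *
st(); im,K,P=wrist("pics/w10.png");np.savez("w10.npz",K=K,P=P)
o=ortho(im,K,P,.058,.49,.09,.3,.42,1300)[:,:,::-1]
t=cv2.imread("pics/o9.png")
s=np.zeros((max(o.shape[0],300),800,3),np.uint8);s[:o.shape[0],:o.shape[1]]=o
t=cv2.resize(t[:,80:],(250,303));s[:303,550:]=t
cv2.imwrite("pics/c10.png",s);print(s.shape)
```

```text
t 26.65 p [0.4775 0.0649 0.1966] yaw -2.886 w 0.0432 F [ 0.4 -0.7 -1.2]
(390, 800, 3)
```

View pics/c10.png

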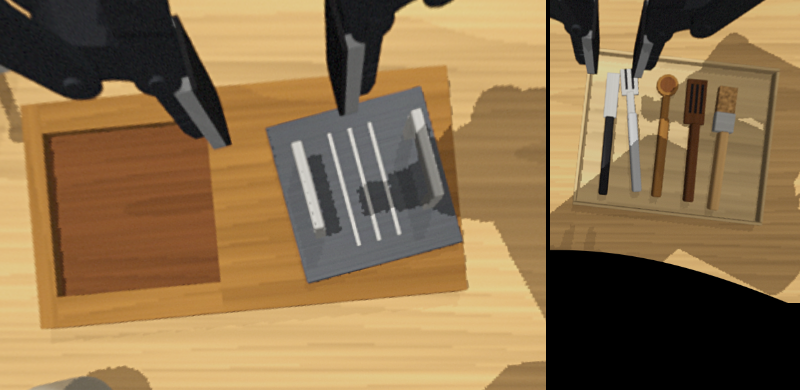

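The tray inset shows all five utensils flat, side by side, heads away from the robot. The griddle's left bar runs from (297,143) to (320,228), with its centre at (.497,.063), yaw ≈ .26, which agrees with the top camera.

Run:
```python
from h import *
d=np.load("w10.npz");K,P=d["K"],d["P"]
def rect(n,cs,z):
    p=[]
    for c,r in cs:
        u,v=proj([.64-r/1300,.3-c/1300,.058],K,P);p.append(wpix(u,v,z,K,P))
    p=np.array(p);print(n,p.mean(0).round(4),[round(float(np.linalg.norm(p[i]-p[(i+1)%4])),3) for i in range(4)],round(float(np.arctan2(*(p[0]+p[1]-p[2]-p[3])[::-1])),3),round(float(np.arctan2(*((p[0]+p[3]-p[1]-p[2])*[-1,1]))),3))
rect("grid",[(267,128),(422,87),(462,242),(310,282)],.024)
rect("recess",[(44,135),(207,122),(220,281),(58,296)],.016)
rect("board",[(24,105),(447,66),(467,290),(43,327)],.016)
plan([(.497,.0635,.08,.26+np.pi,.5),(.497,.0635,.036,.26+np.pi,.5,.4)])
```

```text
grid [0.5103 0.0161] [0.138, 0.138, 0.136, 0.138] 0.262 0.258
recess [0.4922 0.2215] [0.145, 0.141, 0.144, 0.143] 0.084 0.086
board [0.5024 0.1215] [0.376, 0.199, 0.376, 0.197] 0.087 0.089
-0.12 -0.03 0.73 0 0 -0.01 0.5; -0.12 -0.03 0.73 0 0 -0.01 0.5; -0.12 -0.03 0.73 0 0 -0.01 0.5; -0.12 -0.03 0.73 0 0 -0.01 0.5; 0 0 0.37 0 0 0 0.5; 0 0 0.37 0 0 0 0.5; 0 0 0.37 0 0 0 0.5
```

>>> play_rows:
  deltas: "-0.12 -0.03 0.73 0 0 -0.01 0.5; -0.12 -0.03 0.73 0 0 -0.01 0.5; -0.12 -0.03 0.73 0 0 -0.01 0.5; -0.12 -0.03 0.73 0 0 -0.01 0.5; 0 0 0.37 0 0 0 0.5; 0 0 0.37 0 0 0 0.5; 0 0 0.37 0 0 0 0.5; 0 0 0 0 0 0 0.5"

```text
time: 27.5
position: [0.4966, 0.0633, 0.0343]
ee_rot: [0.401, -3.113, -0.0]
force: [-0.1, 0.3, -0.4]
gripper_width: 0.0428
gripper_force: 0.0
```

>>> play_rows:
  deltas: "0 0 0 0 0 0 0; 0 0 0 0 0 0 0; 0 0 0 0 0 0 0; 0 0 0 0 0 0 0; 0 0 0 0 0 0 0; 0 0 0 0 0 0 0"
  force: 40

```text
time: 28.1
position: [0.4984, 0.0644, 0.0369]
ee_rot: [-0.405, 3.114, -0.001]
force: [-0.9, -5.6, 7.5]
gripper_width: 0.008
gripper_force: 40.3
```

Run:
```python
from h import *
st();T,o=tool();p=o["position"]
a=.26;A=.088;pk=np.array([.493,.222])
n=lambda t:np.array([-np.sin(t),np.cos(t)])
g=np.array([.5108,.0168]); off=p[:2]-g   # tool wrt griddle
Rm=lambda t:np.array([[np.cos(t),-np.sin(t)],[np.sin(t),np.cos(t)]])
of=Rm(A-a)@off
print("off",Rm(-a)@off)
g1=pk-.185*n(A); g2=pk-.02*n(A)
z=p[2]
plan([(*(g1+of),z,A+np.pi,0,.4),(*(g2+of),z,A+np.pi,0,.6),(*(pk+of),z,A+np.pi,0,.2)])
```

```text
t 28.1 p [0.4984 0.0644 0.0369] yaw -2.883 w 0.008 F [-0.9 -5.6  7.5]
off [0.00021787 0.04919287]
-0.15 0.25 0 0 0.01 0.81 0; -0.13 0.26 0 0 0.01 0.81 0; 0 0.59 0 0 0 0 0; 0 0.59 0 0 0 0 0; 0 0.59 0 0 0 0 0; 0 0.59 0 0 0 0 0; 0 0.59 0 0 0 0 0; 0 0.59 0 0 0 0 0; 0 0.59 0 0 0 0 0; 0 0.17 0 0 0 0 0; 0 0.17 0 0 0 0 0; 0 0.17 0 0 0 0 0
```

>>> play_rows:
  deltas: "-0.08 0.12 0 0 0 0.4 0; -0.07 0.12 0 0 0 0.4 0; -0.07 0.13 0 0 0 0.41 0; -0.06 0.14 0 0 0 0.41 0; 0 0.4 0 0 0 0 0; 0 0.4 0 0 0 0 0; 0 0.4 0 0 0 0 0; 0 0.4 0 0 0 0 0; 0 0.4 0 0 0 0 0; 0 0 0 0 0 0 0"

```text
time: 29.1
position: [0.4982, 0.1682, 0.0369]
ee_rot: [-0.141, 3.137, 0.001]
force: [-2.5, 7.4, 7.3]
gripper_width: 0.0084
gripper_force: 40.4
```

>>> play_rows:
  deltas: "0 0.4 0 0 0 0 0; 0 0.4 0 0 0 0 0; 0 0.4 0 0 0 0 0; 0 0.4 0 0 0 0 0; 0 0.4 0 0 0 0 0; 0 0.13 0 0 0 0 0; 0 0 0 0 0 0 0"

```text
time: 29.8
position: [0.4902, 0.2526, 0.036]
ee_rot: [-0.141, 3.138, 0.0]
force: [-1.2, 2.1, -1.3]
gripper_width: 0.0078
gripper_force: 39.7
```

Run:
```python
from h import *
st(); im,K,P=wrist("pics/w11.png");np.savez("w11.npz",K=K,P=P)
o=ortho(im,K,P,.024,.48,.19,.3,.36,1600)[:,:,::-1]
cv2.imwrite("pics/o11.png",o)
```

```text
t 29.8 p [0.4902 0.2526 0.036 ] yaw -3.052 w 0.0078 F [-1.2  2.1 -1.3]
```

View pics/o11.png

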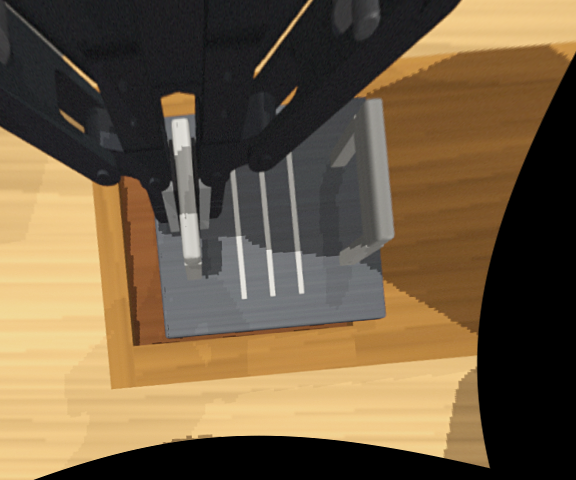

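Run:
```python
from h import *
d=np.load("w11.npz");K,P=d["K"],d["P"]
def pt(c,r,z):
    u,v=proj([.63-r/1600,.37-c/1600,.024],K,P);return wpix(u,v,z,K,P)
G1,G2=pt(167,338,.024),pt(385,317,.024)
R1=pt(135,346,.016);R2=pt(352,325,.016);Rt=pt(121,180,.016)
B1=pt(112,388,.016)
print("G",G1,G2,"len",np.linalg.norm(G1-G2),"yaw",np.arctan2(*(( G2-G1)*[1,-1])))
print("R",R1,R2,"yaw",np.arctan2(*((R2-R1)*[1,-1])),"left edge yaw",np.arctan2(*(Rt-R1)[::-1]))
A=.09;ex=np.array([np.cos(A),np.sin(A)]);ey=np.array([-np.sin(A),np.cos(A)])
gc=G1+.07*ex-.07*ey; rc=R1+.073*ex-.073*ey; rb=B1+.1*ex-.09*ey
print("grid c",gc,"recess c",rc,"via board",rb,"need (x',y')",(rc-gc)@ex,(rc-gc)@ey)
p=tool()[1]["position"][:2]; print("tool-based grid c",p-.0492*ey)
```

```text
G [0.41875  0.265625] [0.431875 0.129375] len 0.1368807076436192 yaw 0.0960339570023722
R [0.4141711  0.28776361] [0.42797836 0.14508862] yaw 0.09647377518252402 left edge yaw 0.08413824053119548
grid c [0.49475819 0.20219981] recess c [0.49343678 0.2216202 ] via board [0.49424093 0.22223795] need (x',y') 0.00042941613358001853 0.0194605549011425
tool-based grid c [0.49466606 0.20291436]
```

>>> play_rows:
  deltas: "0 0.12 0 0 0 0 0; 0 0.12 0 0 0 0 0; 0 0.12 0 0 0 0 0; 0 0.12 0 0 0 0 0; 0 0 0 0 0 0 0; 0 0 0 0 0 0 0"

```text
time: 30.45
position: [0.4885, 0.2706, 0.036]
ee_rot: [0.139, -3.138, 0.0]
force: [-0.1, 0.3, -5.1]
gripper_width: 0.0079
gripper_force: 39.2
```

>>> play_rows:
  deltas: "0 0 0 0 0 0 0.25; 0 0 0 0 0 0 0.25; 0 0 0 0 0 0 0.25; 0 0 0 0 0 0 0.25; 0 0 0 0 0 0 0.25"

```text
time: 30.95
position: [0.4887, 0.2705, 0.0362]
ee_rot: [-0.139, 3.138, 0.0]
force: [-0.4, -0.3, 1.2]
gripper_width: 0.0211
gripper_force: 0.0
```

Run:
```python
from h import *
st(); im,K,P=wrist("pics/w12.png");np.savez("w12.npz",K=K,P=P)
o=ortho(im,K,P,.024,.48,.19,.3,.36,1600)[:,:,::-1]
cv2.imwrite("pics/o12.png",o)
```

```text
t 30.95 p [0.4887 0.2705 0.0362] yaw -3.053 w 0.0211 F [-0.4 -0.3  1.2]
```

>>> play_rows:
  deltas: "0 0 -0.3 0 0 0 0.3; 0 0 -0.6 0 0 0 0.3; 0 0 -0.8 0 0 0 0.3; 0 0 -0.8 0 0 0 0.3; 0 0 -0.8 0 0 0 0.3; 0 0 -0.6 0 0 0 0.3; 0.6 0 -0.5 0 0 0 0.3; 0.6 0 -0.5 0 0 0 0.3; 0.4 0 0 0 0 0 0.3; 0 0 0 0 0 0 0.3"

```text
time: 32.0
position: [0.4231, 0.2646, 0.2328]
ee_rot: [-0.14, 3.138, 0.0]
force: [0.0, -0.0, 0.1]
gripper_width: 0.0259
gripper_force: 0.0
```

Run:
```python
from h import *
st(); im,K,P=wrist("pics/w13.png");np.savez("w13.npz",K=K,P=P)
o=ortho(im,K,P,.016,.49,.21,.26,.24,1600)[:,:,::-1]
t=bot.read_camera("top")["pixels"][:,:,::-1];s=bot.read_camera("scene")["pixels"][:,:,::-1]
cv2.imwrite("pics/top13.png",t);cv2.imwrite("pics/scene13.png",s)
c=np.zeros((600,800,3),np.uint8);c[:o.shape[0],:o.shape[1]]=o
a=cv2.resize(t[90:290,320:480],(400,500)[:2],interpolation=cv2.INTER_CUBIC) if 0 else cv2.resize(t[160:275,335:465],None,fx=3,fy=3,interpolation=cv2.INTER_CUBIC)
c[:a.shape[0],400:400+a.shape[1]]=a
b=cv2.resize(s[190:300,50:430],None,fx=2,fy=2,interpolation=cv2.INTER_CUBIC)[:,:]
b=cv2.resize(s[190:290,60:420],(648,180),interpolation=cv2.INTER_CUBIC);c[420:600,:648]=b
cv2.imwrite("pics/c13.png",c)
```

```text
t 32.0 p [0.4231 0.2646 0.2328] yaw -3.052 w 0.0259 F [ 0.  -0.   0.1]
```

View pics/c13.png

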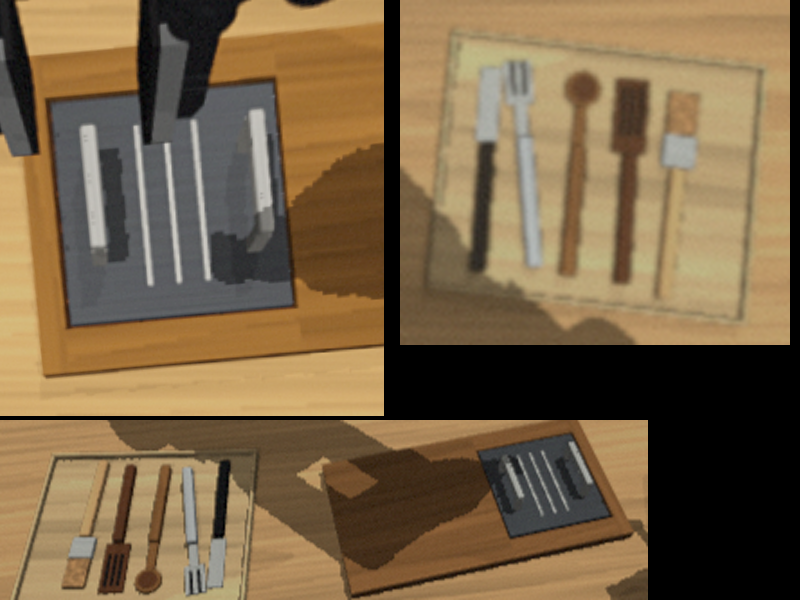

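The griddle sits flush in the recess with even gaps all round. All five utensils are flat in the tray with their heads away from the robot, so the toggle is next.

Run:
```python
from h import *
A=lambda u,v,z:top(80+u/3,130+v/3,z)
e1,e2=A(15,107,.165),A(195,70,.165);d=e2-e1;print("front edge",e1,e2,np.linalg.norm(d),"outward yaw",np.arctan2(-d[0]*-1,-d[1]*-1) )
n=np.array([d[1],-d[0]]);n/=np.linalg.norm(n);n=n if n[0]<0 else -n;m=(e1+e2)/2
print("n",n,"mid",m,"tip pred",m+.0614*n)
K=np.array([[395.1278,0,272.687],[0,395.1278,212.8802],[0,0,1]]);c=bot.read_camera("scene");P=c["pose"];K=c["K"]
for X in ([.545,.391,.149],[*(m+.0614*n),.149],[*m,.165]):
    q=P[:3,:3].T@(np.array(X)-P[:3,3]);print(K@q/q[2])
# dark ball in wrist image w13
im=cv2.imread("pics/w13.png");d=np.load("w13.npz");print(proj([.545,.391,.149],d["K"],d["P"]))
# dark pixels near the predicted ball in top (robot clear?) 
t=cv2.imread("pics/top0.png");s=(t.max(2)<70)[165:196,112:135];ys,xs=np.where(s)
for r in range(31): 
    k=np.where(s[r])[0]
    if len(k):print(165+r,112+k.min(),112+k.max(),end=" | ")
```

```text
front edge [0.59579306 0.47848096] [0.62607588 0.33452358] 0.1471080474180066 outward yaw 2.9342560618664515
n [-0.97858266 -0.20585427] mid [0.61093447 0.40650227] tip pred [0.5508495  0.39386282]
[453.70796448 202.15891939   1.        ]
[456.05075962 204.18094337   1.        ]
[476.77942484 222.5551119    1.        ]
(np.float64(396.71103822226985), np.float64(343.7733431491863))
165 112 134 | 166 112 134 | 167 112 133 | 168 112 134 | 169 112 134 | 170 112 134 | 171 112 132 | 172 112 127 | 173 112 126 | 174 112 125 | 175 114 124 | 176 121 124 | 177 122 124 | 178 122 124 | 179 122 124 | 180 122 124 | 181 122 124 | 182 122 124 | 183 122 124 | 184 121 124 | 185 121 125 | 186 120 125 | 187 120 126 | 188 120 126 | 189 121 125 | 190 123 124 |
```

Run:
```python
from h import *
plan([(.548,.392,.22,3.349,0),(.548,.392,.17,3.349,0,.5)])
```

```text
-0.67 0.58 0.06 0 0 -0.23 0; -0.68 0.56 0.06 0 0 -0.23 0; -0.69 0.55 0.06 0 0 -0.23 0; -0.71 0.53 0.06 0 0 -0.23 0; -0.72 0.51 0.06 0 0 -0.23 0; 0 0 0.42 0 0 0 0; 0 0 0.42 0 0 0 0; 0 0 0.42 0 0 0 0
```

>>> play_rows:
  deltas: "-0.67 0.58 0.06 0 0 -0.23 0; -0.68 0.56 0.06 0 0 -0.23 0; -0.69 0.55 0.06 0 0 -0.23 0; -0.71 0.53 0.06 0 0 -0.23 0; -0.72 0.51 0.06 0 0 -0.23 0; 0 0 0.42 0 0 0 0; 0 0 0.42 0 0 0 0; 0 0 0.42 0 0 0 0; 0 0 0 0 0 0 0; 0 0 0 0 0 0 0"

```text
time: 33.2
position: [0.5479, 0.3918, 0.1691]
ee_rot: [0.327, -3.123, 0.001]
force: [0.2, 0.1, 0.5]
gripper_width: -0.0005
gripper_force: 0.0
```

Run:
```python
from h import *
st()
# utensil check: top-camera tray region vs the last verified picture (arm shadow aside) and edge strength
a=cv2.imread("pics/top13.png");t=bot.read_camera("top")["pixels"][:,:,::-1]
d=cv2.absdiff(a,t)[165:270,345:460].max(2);print("diff px>50:",(d>50).sum(),"mean",d.mean())
im,K,P=wrist("pics/w14.png");u,v=proj([.548,.392,.149],K,P);print(u,v,proj([.608,.4046,.115],K,P))
g=im.max(2);s=g[int(v)-25:int(v)+50:3,int(u)-45:int(u)+46:3]
for r in s: print("".join("#" if x<45 else ("+" if x<90 else ".") for x in r))
```

```text
t 33.2 p [0.5479 0.3918 0.1691] yaw -2.933 w -0.0005 F [0.2 0.1 0.5]
diff px>50: 494 mean 18.95296066252588
278.94893402697346 256.5727684325971 (np.float64(278.62107946934475), np.float64(308.06979835652373))
...............................
................+++............
..............######+..........
.............########+.........
............+#########.........
............##########+........
............###########........
............###########........
............##########+........
............+.+#+.+.##.........
..............+#+...#..........
..............+#+..............
..............+#+..............
.......###+...+#+...+###.......
......####+...###...+####......
......####+...###...+####+.....
.....+####....+##....###++.....
.....+####....###....#####.....
.....#####....###....#####.....
.....#####....###....#####.....
.....#####....###....#####.....
.....#####....###....#####+....
.....#####....###....#####+....
....+#######..###..#######+....
...+#########.###.#########+...
```

Run:
```python
from h import *
c=bot.read_camera("wrist");K=c["K"];T,_=tool();P=T@c["T_tool_cam"]
for uv in ((285,248),(285,245)): print(wpix(*uv,.149,K,P))
print("tcp",proj(T[:3,3],K,P))
a=cv2.imread("pics/top13.png").astype(int);t=bot.read_camera("top")["pixels"][:,:,::-1].astype(int)
d=np.abs(a-t)[165:270,345:460].max(2)
for r in range(0,105,5): print("".join("#" if d[r:r+5,k:k+4].max()>50 else "." for k in range(0,115,4)))
```

```text
[0.54248728 0.39443485]
[0.54067109 0.39403234]
tcp (np.float64(279.0958159264637), np.float64(275.79368660068815))
.............................
.............................
.............................
.............................
.............................
.............................
.............................
.............................
.............................
.............................
.............................
###..........................
####.........................
####.#.......................
..##.##......................
..######.....................
....####.....................
....####.....................
.......#.....................
.......###...................
.....######.####.............
```

>>> play_rows:
  deltas: "0.12 0.04 0 0 0 0 0; 0 0 0.25 0 0 0 0; 0 0 0.25 0 0 0 0; 0 0 0.25 0 0 0 0; 0 0 0.25 0 0 0 0; 0 0 0.25 0 0 0 0; 0 0 0 0 0 0 0"

```text
time: 34.1
position: [0.5419, 0.3921, 0.1177]
ee_rot: [0.327, -3.122, 0.002]
force: [-1.0, -0.2, -1.0]
gripper_width: -0.0
gripper_force: 0.0
```

>>> play_rows:
  deltas: "0 0 0.25 0 0 0 0; 0 0 0.2 0 0 0 0; 0 0 0.2 0 0 0 0; 0 0 0 0 0 0 0"

```text
time: 34.5
position: [0.5419, 0.3922, 0.0924]
ee_rot: [0.327, -3.123, 0.001]
force: [0.6, 0.1, -0.3]
gripper_width: -0.0001
gripper_force: 0.0
```

>>> play_rows:
  deltas: "0 0 0.1 0 0 0 0; 0 0 0.1 0 0 0 0; 0 0 0 0 0 0 0"

```text
time: 34.8
position: [0.5433, 0.3931, 0.088]
ee_rot: [-0.328, 3.122, 0.002]
force: [-7.9, -5.6, 33.4]
gripper_width: -0.0
gripper_force: 17.2
```

Run:
```python
from h import *
st(); im,K,P=wrist("pics/w15.png")
X=np.array([.608,.4046,.115]);n=np.array([-.979,-.206,0])
for th in (.5,-.5): print(th,proj(X+.07*(np.cos(th)*n+[0,0,np.sin(th)]),K,P))
s=bot.read_camera("scene");q=lambda p:(lambda w:s["K"]@w/w[2])(s["pose"][:3,:3].T@(p-s["pose"][:3,3]))
for th in (.5,-.5): print("scene",th,q(X+.07*(np.cos(th)*n+[0,0,np.sin(th)]))[:2])
cv2.imwrite("pics/scene15.png",s["pixels"][:,:,::-1])
u,v=proj(X+.07*(np.cos(-.5)*n+[0,0,np.sin(-.5)]),K,P)
g=im.max(2)[int(v)-60:int(v)+45:4,int(u)-60:int(u)+61:3]
for r in g: print("".join("#" if x<45 else ("+" if x<90 else ".") for x in r))
```

```text
t 34.8 p [0.5433 0.3931 0.088 ] yaw -2.933 w -0.0 F [-7.9 -5.6 33.4]
0.5 (np.float64(273.48028318319604), np.float64(371.0557835456264))
-0.5 (np.float64(275.12906731601447), np.float64(276.3371185852442))
scene 0.5 [454.57316427 203.28862865]
scene -0.5 [443.42220791 220.38533315]
.........................................
.........................................
.........................................
.........................................
.........................................
.........................................
.........................................
.........................................
.........................................
.........................................
.........................................
....................+##+.................
.................+..+##..................
....................+##...+..............
............+###++..###...+####..........
............####+.+.+##...+####..........
............####+...###...+####..........
............####.+..###++..####+.........
...........#####...+###.++.#####.........
...........#####....###.+..#####.........
...........#####.+++###....#####+........
..........+#######..###..########........
.........##########+###+##########.......
#+.......#####################+###.......
###..+###############################+..+
#########################################
#########################################
```

A 33 N reaction at z=.088 matches the toggle's lower stop. I'll lift straight off and check.

>>> play_rows:
  deltas: "0 0 -0.3 0 0 0 0; 0 0 -0.7 0 0 0 0; 0 0 -0.9 0 0 0 0; 0.3 0 -0.9 0 0 0 0; 0.8 -0.4 0 0 0 0 0; 0.8 -0.4 0 0 0 0 0; 0 0 0 0 0 0 0; 0 0 0 0 0 0 0"

```text
time: 35.7
position: [0.4747, 0.3454, 0.1983]
ee_rot: [-0.327, 3.124, 0.001]
force: [1.2, 0.6, -0.4]
gripper_width: 0.0001
gripper_force: 0.0
```

Run:
```python
from h import *
st(); im,K,P=wrist("pics/w16.png")
X=np.array([.608,.4046,.115]);n=np.array([-.979,-.206,0])
for th in (.5,-.5):
    u,v=proj(X+.07*(np.cos(th)*n+[0,0,np.sin(th)]),K,P);print(th,u,v)
u,v=int(u),int(v)
g=im.max(2)[v-40:v+60:3,max(0,u-60):u+61:3]
for r in g: print("".join("#" if x<45 else ("+" if x<90 else ".") for x in r))
a=cv2.imread("pics/top13.png").astype(int);t=bot.read_camera("top")["pixels"][:,:,::-1].astype(int)
for nm,(y0,y1,x0,x1) in {"tray":(165,270,345,460),"board":(165,255,165,315)}.items():
    d=np.abs(a-t)[y0:y1,x0:x1].max(2);print(nm,(d>50).sum())
    for r in range(0,y1-y0,6): print("".join("#" if d[r:r+6,k:k+4].max()>50 else "." for k in range(0,x1-x0,4)))
```

```text
t 35.7 p [0.4747 0.3454 0.1983] yaw -2.933 w 0.0001 F [ 1.2  0.6 -0.4]
0.5 318.45197558636306 331.94413532586464
-0.5 311.0543184796622 285.6158052085395
.........................................
.........................................
.........................................
.........................................
.........................................
........+##..............................
........+#+..............................
........+#+..............................
.####...+#+...+###.......................
+###+...###...+####......................
####+...###...+####......................
####+...###...+####......................
####+...###....########..................
+###....###....#########.................
####....###....#########.................
####....###....######++#+................
####....###....######++#.................
####....###....#########.................
#####+..###..+#######+#..................
#######.###.###########..................
#######+###+###########+........++.......
#################+#####+.....+#######+...
######################
[... 926 characters left out ...]
..............
.......#####.................
.........####................
..........######.............
board 2516
....................#######...........
.................###########..........
..............################........
#..........###################........
#..............############.........#.
.......#######..#########...........##
...##..#######..####................##
...##..#######..##....................
...##..#######........................
...............................####...
####..........................######.#
####...............####........#######
####................#####........#####
#.....................#####.......####
........................#####.......#.
```

```bash
python3 -c "
from rig import bot
print(bot.finish_job())"
```

```text
the job is handed in; nothing more can be done
None
```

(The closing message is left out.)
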